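# Clean round the ring of a magnifier with a lens pen

### The job

Take the square lens-cleaning pen out of its well in the organizer and clean along the raised ring of the magnifier: put its felt tip down on the lens at the handle end, press lightly outward against the inside of the ring and draw the tip once all the way round, clockwise seen from above, back to the handle end. Keep the tip down at the foot of the ring and touching it all the way, pressing only gently (a few newtons), without lifting it before it is back at the handle end and without crossing the lens; then stand the pen back, tip down, in its own well and let go. Leave everything else where it is.

Things in the scene. Friction and masses are not known exactly. Their poses are not given: they have to be found in the camera images.
- magnifier: Hand magnifier lying flat, stuck to the table on rubber feet (cannot shift): flat clear lens sheet, top at z = 10 mm, in a grey racetrack frame 158 x 118 mm, frame top z = 13 mm, with a handle 26 mm wide, top z = 14 mm, from x = -79 to -135 mm. Origin: centre of its underside; z up; x along its long axis, from handle to far end; y left of that
- seat: Seat of the raised dark steel ring that holds the lens sheet down; origin and axes as the magnifier's; it carries the ring. Ring: 5 mm wide, top z = 17 mm, upright inner wall, racetrack 120 x 80 mm: straight at y = +-40 for x -20 to 20, ends of radius 40 mm. It is stuck fast up to 6 mm off centre in x and in y (yaw true), not reported; feel for it. Handle end of the wall: x = -60, y = 0 (+-6)
- organizer: White organizer with two tilt-out bins in front, fixed; 110 (x) x 160 (y) x 100 (z) mm. Origin: centre of its underside, front faces -x, z up. In its flat top are two square upright wells, 18.5 mm wide, at (x, y) = (0, -35) and (0, 35) mm; 25 mm down each has a ledge with a 12 mm square hole, open below. One holds the pen, the other a brush, either way round
- well0 (a point): Centre of the mouth of the well at y = -35 mm, level with the organizer's top
- well1 (a point): Centre of the mouth of the well at y = +35 mm, level with the organizer's top
- pen: Black lens-cleaning pen, loose, 20-42 g, 114 mm long, upright, tip down. Barrel 14.5 mm square, flats along its x and y and the organizer's, 20 to 112 mm above the tip's end. Tip: 8 mm round, ball end, hard felt. Its shoulder rests on the ledge: tip 20 mm below it, 69 mm of pen stands out. Held 75 mm up, it gives about 1 mm at the tip per 3 N sideways. Origin: lowest point of the tip, z up the pen
- pen_tip (a point): Lowest point of the pen's felt tip (ball of radius 4 mm)
- brush: Hearing-aid brush standing in the other well: grey, thin round handle (9 mm) with a dark tuft on top, 102 mm long. Origin: its lower end. Not to be moved
- cup: Yellow hard cup, 76 mm in diameter, 85 mm high, not to be moved; origin under its centre
- jar: Black hearing-aid drying jar with ribbed twist cap, 77 mm in diameter and height, not to be moved; origin under its centre
- pillbox: Flat steel pill box, 61 x 96 x 23 mm, not to be moved; origin under its centre
- glasses_case: Spectacle case, 160 x 62 x 41 mm, not to be moved; origin under its centre
- clock: Small white round alarm clock, 84 mm wide, 90 mm high, not to be moved; origin under its centre
- remote: Grey remote control, 145 x 42 x 16 mm, not to be moved; origin under its centre
Mind the look-alikes: they are no part of the job. Leave any yellow look-alike of the organizer alone.

How it is judged:
On the way, in this order (a step that is already met when the one before it is completed fails the run):
1. the felt tip is against the inside of the ring at the handle end, tip down at the foot of the ring (within 4 mm of the lens), ring pressed with more than 0.4 N for 0.25 s (x of pen_tip in the frame of magnifier below -0.046 m and y of pen_tip in the frame of magnifier between -0.012 and 0.012 m and z of pen_tip in the frame of magnifier between 0.005 and 0.014 m and contact force between pen and seat above 0.4 N), for 0.25 s.
2. the tip has been drawn in contact round the first bend (towards +y), tip down at the foot of the ring (within 4 mm of the lens), ring pressed with more than 0.4 N for 0.25 s (x of pen_tip in the frame of magnifier below -0.03 m and y of pen_tip in the frame of magnifier above 0.012 m and z of pen_tip in the frame of magnifier between 0.005 and 0.014 m and contact force between pen and seat above 0.4 N), for 0.25 s.
3. along the first straight side, tip down at the foot of the ring (within 4 mm of the lens), ring pressed with more than 0.4 N for 0.25 s (x of pen_tip in the frame of magnifier between -0.014 and 0.014 m and y of pen_tip in the frame of magnifier above 0.026 m and z of pen_tip in the frame of magnifier between 0.005 and 0.014 m and contact force between pen and seat above 0.4 N), for 0.25 s.
4. round the second bend, tip down at the foot of the ring (within 4 mm of the lens), ring pressed with more than 0.4 N for 0.25 s (x of pen_tip in the frame of magnifier above 0.03 m and y of pen_tip in the frame of magnifier above 0.012 m and z of pen_tip in the frame of magnifier between 0.005 and 0.014 m and contact force between pen and seat above 0.4 N), for 0.25 s.
5. past the far end, opposite the handle, tip down at the foot of the ring (within 4 mm of the lens), ring pressed with more than 0.4 N for 0.25 s (x of pen_tip in the frame of magnifier above 0.046 m and y of pen_tip in the frame of magnifier between -0.012 and 0.012 m and z of pen_tip in the frame of magnifier between 0.005 and 0.014 m and contact force between pen and seat above 0.4 N), for 0.25 s.
6. round the third bend, tip down at the foot of the ring (within 4 mm of the lens), ring pressed with more than 0.4 N for 0.25 s (x of pen_tip in the frame of magnifier above 0.03 m and y of pen_tip in the frame of magnifier below -0.012 m and z of pen_tip in the frame of magnifier between 0.005 and 0.014 m and contact force between pen and seat above 0.4 N), for 0.25 s.
7. along the second straight side, tip down at the foot of the ring (within 4 mm of the lens), ring pressed with more than 0.4 N for 0.25 s (x of pen_tip in the frame of magnifier between -0.014 and 0.014 m and y of pen_tip in the frame of magnifier below -0.026 m and z of pen_tip in the frame of magnifier between 0.005 and 0.014 m and contact force between pen and seat above 0.4 N), for 0.25 s.
8. round the last bend, tip down at the foot of the ring (within 4 mm of the lens), ring pressed with more than 0.4 N for 0.25 s (x of pen_tip in the frame of magnifier below -0.03 m and y of pen_tip in the frame of magnifier below -0.012 m and z of pen_tip in the frame of magnifier between 0.005 and 0.014 m and contact force between pen and seat above 0.4 N), for 0.25 s.
9. and is back in contact at the handle end, tip down at the foot of the ring (within 4 mm of the lens), ring pressed with more than 0.4 N for 0.25 s (x of pen_tip in the frame of magnifier below -0.046 m and y of pen_tip in the frame of magnifier between -0.01 and 0.01 m and z of pen_tip in the frame of magnifier between 0.005 and 0.014 m and contact force between pen and seat above 0.4 N), for 0.25 s.
At the end, for the whole second after the job is handed in: The pen stands released and at rest in the empty well, tip down, upright within 0.2 rad, tip within 6 mm of the well's axis, shoulder home on the ledge (within 6 mm); brush, cup, jar, pill box, spectacle case, clock and remote are within 20 mm of where they began (((horizontal distance between pen_tip and well0 below 0.006 m and z of pen_tip in the frame of organizer below 0.061 m) or (horizontal distance between pen_tip and well1 below 0.006 m and z of pen_tip in the frame of organizer below 0.061 m)) and angle between pen's own z axis and vertical below 0.2 rad and linear speed of pen below 0.02 m/s and horizontal distance between brush and pen above 0.05 m and distance of each of brush, cup, jar, pillbox, glasses_case, clock, remote from where it was at the start of the episode below 0.02 m); the robot touches nothing.
It fails at once if part-way round (anywhere but at the handle end) the tip was lifted more than 7 mm off the lens (x of pen_tip in the frame of magnifier between -0.025 and 0.05 m and y of pen_tip in the frame of magnifier between -0.032 and 0.032 m and z of pen_tip in the frame of magnifier between 0.017 and 0.03 m).
It fails at once if part-way round (anywhere but at the handle end) the tip wandered onto the middle of the lens (x of pen_tip in the frame of magnifier between -0.025 and 0.028 m and y of pen_tip in the frame of magnifier between -0.019 and 0.019 m and z of pen_tip in the frame of magnifier between 0.004 and 0.03 m).
It fails at once if the pen was pressed hard: over 8 N on the ring, or over 20 N on the magnifier in all (contact force between pen and seat above 8 N or contact force between pen and magnifier above 20 N).
It fails at once if the gripper or arm itself leaned on the magnifier (contact force between any of the arm, the fingers and magnifier above 3 N).
It fails at once if a bystander was moved by more than 20 mm (distance of any of brush, cup, jar, pillbox, glasses_case, clock, remote from where it was at the start of the episode above 0.02 m).
It also fails if it takes over 72 s, if anything falls off the work surface, if the arm or the gripper's body presses on something with over 40 N, if the wrist force passes 120 N, or if a joint passes its speed limit or range.

### The arm

A 7-joint arm with a two-finger parallel gripper is mounted at the origin on the work surface. World frame = base frame: x ahead of the robot, y to its left, z up, the work surface at z = 0. Lengths are in m, angles in rad, forces in N, time in s.
With the tool pointing down it reaches from about 0.4 to 0.9 m from the base axis. Payload 5.5 kg.
Tool frame: the origin (TCP) lies between the finger pads; the fingertips stand 25 mm ahead of it and the grasp point (between the pads) lies 6 mm ahead of it; z points along the fingers, y is the line along which they close (so a half turn about z gives the same grasp; the last joint's range is limited). The gripper opens to 92 mm and grips with 3 to 60 N. Pads are 19 mm wide; open, the fingers measure 130 mm over their backs; the gripper's body (75 mm by 190 mm) begins 47 mm behind the grasp point.
Start: joints at [0.263, 0.501, -0.427, 1.55, 0.221, 1.138, -0.21], TCP at [0.65, 0, 0.252] pointing down, gripper open.
Joint ranges: [-2.88, 2.88], [-0.31, 2.03], [-1.54, 1.56], [0.2, 2.42], [-1.41, 4.55], [0.19, 2.02], [-2.57, 2.57]. Speed limits (rad/s): [2.57, 2.57, 3.14, 3.14, 3.14, 3.14, 3.14].

### API

Orientations are given as [roll, pitch, yaw] about the fixed x, y, z axes, in that order (R = Rz(yaw) Ry(pitch) Rx(roll)).
In Python, from workcell import robot, cams gives the robot as it stands. The module is installed in compiled form; this text tells all that it offers.
- The arm moves only by the shell command python3 -m inch 'ROWS' [OPENING]. ROWS is JSON, a list of rows, each an object of numbers: "x", "y", "z": the shift along the tool's x, y, z normalised to -1 to 1, where 1 is 500 mm; "wx", "wy", "wz": the turn, a rotation vector about the tool's x, y, z normalised to -1 to 1, where 1 is 90 degrees. In form: [{"x": .., "y": .., "z": .., "wx": .., "wy": .., "wz": ..}, ...]. A call has 1 to 20 rows; each row is the pose to reach, as a shift and turn from the pose commanded when the call began, along the tool's axes at that moment; what a row does not reach only later rows make up. A row lasts 1/12 s, in which the tool goes at most 41.7 mm and 7.16 degrees, less where a joint would pass 70% of its speed; a pose out of reach is approached as far as the arm can. A call with a number of a shift or a turn outside -1 to 1 is refused whole. A call with a gripper value outside its range is refused whole. OPENING is the closure, from 0 (fully open) to 1 (shut), set as the call begins (- or left out, the last holds). The fingers move at their own pace and stop on an object; the grip force is fixed at half the most. Time passes only in rows, so rows that repeat a pose let the fingers close. It gives the time, the measured TCP pose, the force, the opening and the grip force at its end, in the units of the state.
- robot.read_state(): the state, without advancing time (a new reading comes with each control period).
- cams.capture(name): name is "scene" or "side" or "wrist"; returns the picture (480x640x3 uint8, red, green, blue); there is no depth.
- cams.get_calibration(name): a dict with "mtx" (3x3 intrinsics, pixels), "T" (4x4, takes a point from camera to world coordinates); the wrist camera has in their place "hand_eye" (4x4, takes a point from camera to tool coordinates, whose origin is the TCP and whose axes are the flange's). Camera axes: x right, y down, z forward; pixel columns grow to the right and rows downward; lengths in m; the calibration is good to about 2 mm. A picture is of the moment at which its call begins: read the wrist's pose just before it. get_calibration takes no time and is no camera call.
- robot.close_job(): hands the job in; it is judged then, once.
The state is a dict: "time_s": time; "joints": joint angles; "joint_velocities": joint speeds; "joint_efforts": joint torques, N m; "tool_pos": TCP position; "ee_rot": TCP orientation; "force": force on the tool from outside, world axes, zero at the start; "moment": the same for the moment, N m; "finger_gap": finger opening in m; "gripper_force": force on a finger pad.
Only numpy, scipy, OpenCV 4.12 (cv2) and the standard library are available. Lean on these libraries where they do the work, as an engineer would, in place of code of your own. Each camera call takes 0.05 s, during which the arm holds its last target. There are 200 camera calls.

## Working session

There is one attempt and no reset: what is moved stays moved. The work goes in short steps, Python scripts to look and compute and a shell command to move; the robot and the scene stay as the last step left them, time stands still between calls to the robot, and variables do not carry over. Pictures are saved under pics/ and viewed, at most 10 in all, crops included, and the job is handed in when it is done.

```bash
mkdir -p pics; python3 - <<'E'
from workcell import robot,cams
import cv2,numpy as np
s=robot.read_state();print({k:np.round(v,3).tolist() for k,v in s.items()})
for n in("scene","side"):
    cv2.imwrite(f"pics/{n}0.png",cams.capture(n)[:,:,::-1]);c=cams.get_calibration(n);print(n,np.round(c["mtx"],1).tolist(),np.round(c["T"],4).tolist())
print(np.round(cams.get_calibration("wrist")["hand_eye"],4).tolist(),np.round(cams.get_calibration("wrist")["mtx"],1).tolist())
E
```

```text
{'time_s': 0.0, 'joints': [0.263, 0.502, -0.427, 1.551, 0.221, 1.138, -0.21], 'joint_velocities': [-0.001, -0.001, -0.0, -0.001, -0.0, 0.0, -0.0], 'joint_efforts': [-0.0, -56.66, -5.816, -27.911, -0.069, 0.031, 0.0], 'tool_pos': [0.649, -0.0, 0.251], 'ee_rot': [-3.14, -0.0, 1.571], 'force': [0.264, -0.597, -0.092], 'moment': [0.019, -0.068, 0.022], 'gripper_force': 0.0, 'finger_gap': 0.092}
scene [[485.4, 0.0, 317.6], [0.0, 485.4, 238.7], [0.0, 0.0, 1.0]] [[-0.3887, 0.5278, -0.7552, 1.3499], [0.9213, 0.2141, -0.3245, 0.3561], [-0.0095, -0.8219, -0.5695, 0.6781], [0.0, 0.0, 0.0, 1.0]]
side [[617.9, 0.0, 315.6], [0.0, 617.9, 248.1], [0.0, 0.0, 1.0]] [[0.8818, -0.368, 0.2949, 0.0652], [-0.4715, -0.6889, 0.5505, -0.86], [0.0005, -0.6245, -0.781, 1.383], [0.0, 0.0, 0.0, 1.0]]
[[-0.0004, -0.9666, -0.2563, 0.0684], [1.0, -0.0003, -0.0007, 0.0002], [0.0006, -0.2563, 0.9666, -0.1327], [0.0, 0.0, 0.0, 1.0]] [[336.8, 0.0, 323.9], [0.0, 336.8, 238.9], [0.0, 0.0, 1.0]]
```

View pics/scene0.png

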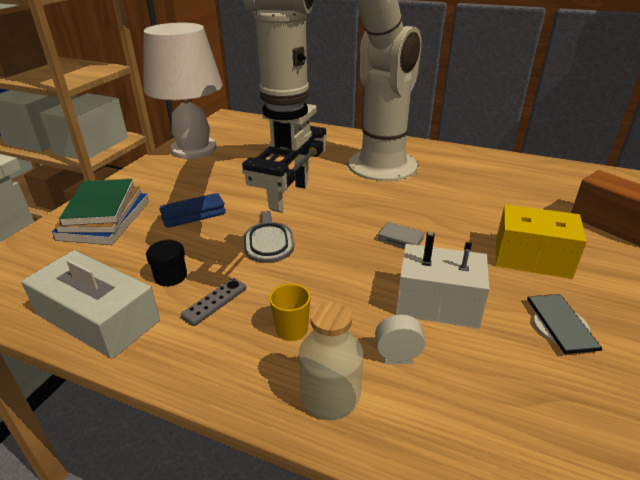

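View pics/side0.png

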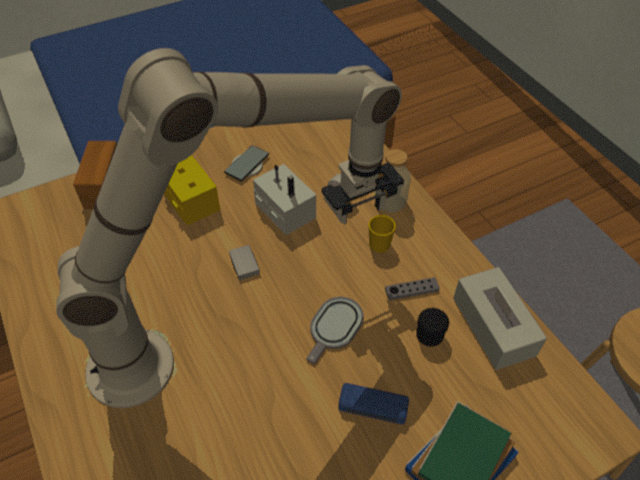

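Scene view: white organizer near (443,285), with the black pen at (429,248) and brush at (466,256). The magnifier is at (268,240). In the side view the organizer is at (285,200) and the magnifier at (338,322), handle towards (316,355). I'll enlarge both.

```bash
python3 - <<'E'
import cv2,numpy as np
a=cv2.imread("pics/scene0.png");b=cv2.imread("pics/side0.png")
def c(i,x,y,w,h):return cv2.resize(i[y:y+h,x:x+w],(400,300),interpolation=cv2.INTER_CUBIC)
cv2.imwrite("pics/m.png",np.vstack([np.hstack([c(a,390,225,104,78+0),c(a,225,195,104,78)]),np.hstack([c(b,234,155,100,75),c(b,290,290,100,75)])]))
E
```

```text
(no output)
```

View pics/m.png

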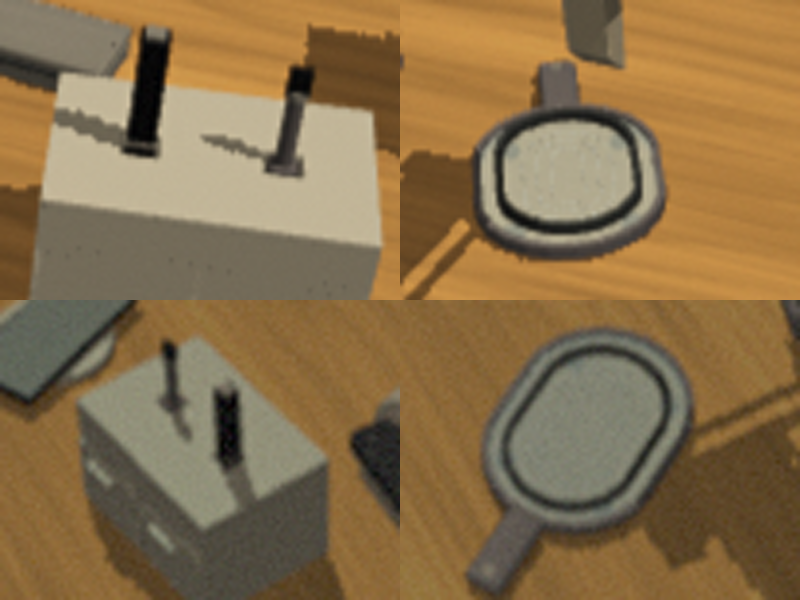

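The pen stands nearer +y-right in the side view (tile pixel (230,162) for its foot). The brush is behind it. The magnifier's handle points down and left in the side view. Now I'll compute positions.

```bash
cat > h.py <<'E'
from workcell import robot,cams
import cv2,numpy as np
from scipy.spatial.transform import Rotation as R
def pix(K,T,uv,z):
    uv=np.atleast_2d(uv).astype(float)
    d=np.c_[(uv-K[:2,2])/[K[0,0],K[1,1]],np.ones(len(uv))]@T[:3,:3].T
    return T[:3,3]+d*((z-T[2,3])/d[:,2])[:,None]
def cam(n,uv,z):
    c=cams.get_calibration(n);return pix(c["mtx"],c["T"],uv,z)
def tool():
    s=robot.read_state();T=np.eye(4);T[:3,:3]=R.from_euler('xyz',s["ee_rot"]).as_matrix();T[:3,3]=s["tool_pos"];return T
E
python3 - <<'E'
from h import *
def A(p,x,y,k):return np.array(p)/k+[x,y]
P=lambda t,v:print(t,np.round(v,4).tolist())
org1=cam("scene",A([(60,72),(373,110),(380,247),(42,202)],390,225,400/104),.1)
org2=cam("side",A([(200,37),(78,103),(205,228),(327,160)],234,155,4),.1)
P("org1",org1[:,:2]);P("org2",org2[:,:2]);P("c",[org1.mean(0),org2.mean(0)])
P("pen",[cam("scene",A([(142,148)],390,225,400/104),.1)[0],cam("side",A([(230,162)],234,155,4),.1)[0]])
m=cam("side",A([(85,140),(205,28),(292,115),(175,228),(83,278),(120,212)],290,290,4),.013)
P("mag",m[:,:2])
m=cam("scene",A([(475,175),(570,107),(663,185),(572,255),(557,63),(560,107)]-np.array([400,0]),225,195,400/104),.013)
P("mag",m[:,:2])
E
```

```text
org1 [[0.5318, 0.2014], [0.5043, 0.3597], [0.6145, 0.3762], [0.642, 0.2208]]
org2 [[0.6175, 0.3709], [0.5085, 0.3509], [0.5358, 0.1978], [0.6415, 0.2152]]
c [[0.5731, 0.2895, 0.1], [0.5758, 0.2837, 0.1]]
pen [[0.5811, 0.2563, 0.1], [0.5796, 0.246, 0.1]]
mag [[0.4527, -0.1133], [0.5641, -0.0741], [0.5803, -0.16], [0.4725, -0.197], [0.405, -0.2008], [0.4474, -0.1706]]
mag [[0.5407, -0.1824], [0.4488, -0.1637], [0.5063, -0.069], [0.591, -0.0882], [0.4028, -0.1977], [0.4512, -0.1698]]
```

```bash
python3 - <<'E'
from h import *
T=tool();np.save("pics/w1.npy",T);cv2.imwrite("pics/w1.png",cams.capture("wrist")[:,:,::-1])
E
python3 -m inch '[{"x":0.08,"y":-0.02,"wz":-0.05},{"x":0.16,"y":-0.04,"wz":-0.113},{"x":0.24,"y":-0.065,"wz":-0.113},{"x":0.32,"y":-0.09,"wz":-0.113},{"x":0.4,"y":-0.11,"wz":-0.113},{"x":0.46,"y":-0.13,"wz":-0.113},{"x":0.508,"y":-0.138,"wz":-0.113},{"x":0.508,"y":-0.138,"wz":-0.113},{"x":0.508,"y":-0.138,"wz":-0.113}]' 0
python3 - <<'E'
from h import *
T=tool();np.save("pics/w2.npy",T);i=cams.capture("wrist")[:,:,::-1];cv2.imwrite("pics/w2.png",i)
E
```

```text
$[0]: bad value
```

View pics/w1.png

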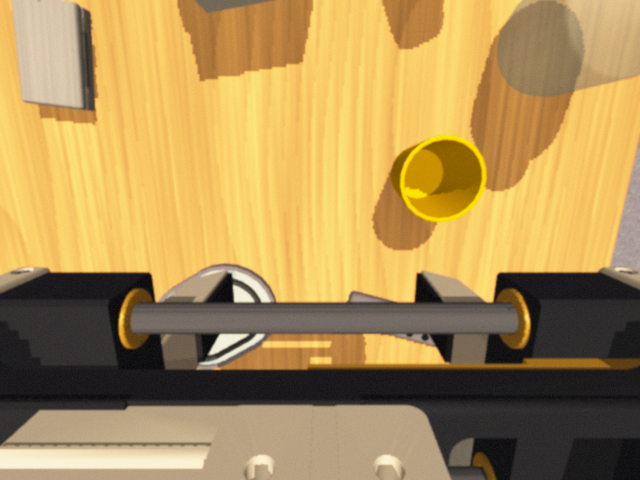

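View pics/w2.png

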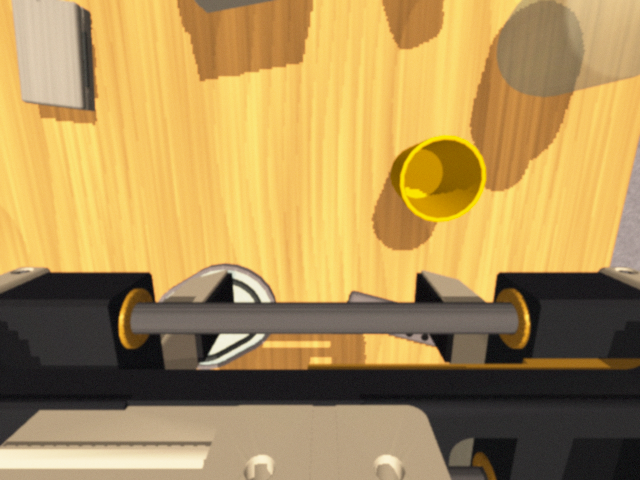

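The wrist camera sees mainly the tool's +x side; the gripper hides the magnifier. The move was refused, probably because rows need all six keys. I'll retry it.

```bash
python3 -m inch '[{"x":0.08,"y":-0.02,"z":0,"wx":0,"wy":0,"wz":-0.05},{"x":0.16,"y":-0.04,"z":0,"wx":0,"wy":0,"wz":-0.113},{"x":0.24,"y":-0.065,"z":0,"wx":0,"wy":0,"wz":-0.113},{"x":0.32,"y":-0.09,"z":0,"wx":0,"wy":0,"wz":-0.113},{"x":0.38,"y":-0.11,"z":0,"wx":0,"wy":0,"wz":-0.113},{"x":0.38,"y":-0.138,"z":0,"wx":0,"wy":0,"wz":-0.113},{"x":0.38,"y":-0.138,"z":0,"wx":0,"wy":0,"wz":-0.113}]' 0
python3 - <<'E'
from h import *
T=tool();np.save("pics/w3.npy",T);i=cams.capture("wrist")[:,:,::-1];cv2.imwrite("pics/w3.png",i)
E
```

```text
time_s: 0.78
tool_pos: [0.5776, 0.1941, 0.2517]
ee_rot: [-3.14, -0.001, 1.756]
force: [-0.3, -0.5, 0.1]
finger_gap: 0.0917
gripper_force: 0.0
```

View pics/w3.png

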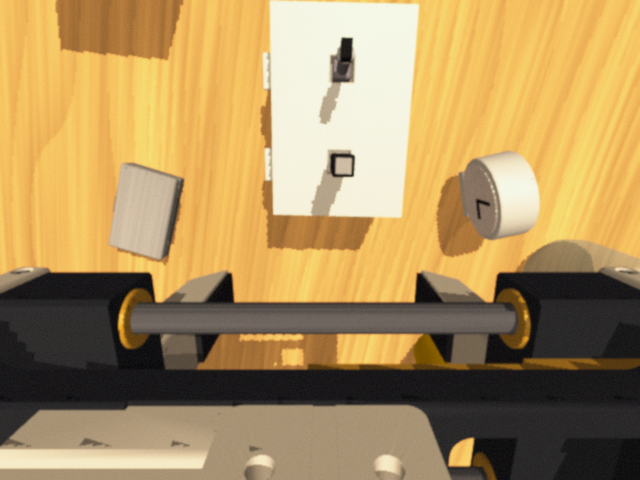

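Organizer top corners are at (270,2), (418,4), (403,217) and (273,215). The pen's top is at (343,166), with the brush behind it at (343,68).

```bash
python3 - <<'E'
from h import *
from scipy.optimize import least_squares
c=cams.get_calibration("wrist");T=np.load("pics/w3.npy")@c["hand_eye"]
o=pix(c["mtx"],T,[(270,2),(418,4),(403,217),(273,215)],.1)[:,:2]
print("org",o.round(4).tolist(),o.mean(0), "yaw",[np.arctan2(*(v[::-1])) for v in (o[1]-o[0],o[2]-o[3])],[np.arctan2(-v[0],v[1]) for v in (o[0]-o[3],o[1]-o[2])])
print("pen",pix(c["mtx"],T,[(343,166)],.169))
# magnifier fit
def sd(p):
    q=p.copy();a=np.hypot(np.maximum(abs(q[:,0])-.020,0),q[:,1])-.059
    d=abs(q-[-.1,0])-[.035,.013];b=np.linalg.norm(np.maximum(d,0),axis=1)+np.minimum(d.max(1),0)
    return np.minimum(a,b)
for n,(x,y,w,h) in {"side":(290,285,90,85),"scene":(235,200,70,68)}.items():
    i=cv2.imread(f"pics/{n}0.png")[y:y+h,x:x+w];hs=cv2.cvtColor(cv2.GaussianBlur(i,(3,3),0),cv2.COLOR_BGR2HSV)
    m=(hs[:,:,1]<80).astype(np.uint8);ct=max(cv2.findContours(m,0,cv2.CHAIN_APPROX_NONE)[0],key=cv2.contourArea)[:,0]
    P=cam(n,ct+[x,y],.012)[:,:2]
    def f(v):
        c_,s_=np.cos(v[2]),np.sin(v[2]);return sd((P-v[:2])@np.array([[c_,-s_],[s_,c_]]))
    r=least_squares(f,[.516,-.131,.54],loss="soft_l1",f_scale=.002,x_scale=[.01,.01,.1]);print(n,len(P),r.x.round(4),np.median(abs(f(r.x))),(abs(f(r.x))>.005).mean())
E
```

```text
org [[0.5064, 0.3576], [0.6139, 0.3762], [0.6417, 0.219], [0.5317, 0.2002]] [0.5734423  0.28826445] yaw [np.float64(0.17163202112933934), np.float64(0.16917616198203658)] [np.float64(0.15966474381859988), np.float64(0.1749721727165586)]
pen [[0.57847793 0.25389083 0.169     ]]
side 173 [ 0.5161 -0.1342  0.5442] 0.0013013119494730135 0.0
scene 149 [ 0.5191 -0.1295  0.5397] 0.0013685503200643809 0.0
```

```bash
python3 -m inch '[{"x":0.07,"y":0.015,"z":0,"wx":0,"wy":0,"wz":0.009},{"x":0.116,"y":0.0256,"z":0,"wx":0,"wy":0,"wz":0.009},{"x":0.116,"y":0.0256,"z":0.06,"wx":0,"wy":0,"wz":0.009},{"x":0.116,"y":0.0256,"z":0.13,"wx":0,"wy":0,"wz":0.009},{"x":0.116,"y":0.0256,"z":0.19,"wx":0,"wy":0,"wz":0.009},{"x":0.116,"y":0.0256,"z":0.231,"wx":0,"wy":0,"wz":0.009},{"x":0.116,"y":0.0256,"z":0.231,"wx":0,"wy":0,"wz":0.009},{"x":0.116,"y":0.0256,"z":0.231,"wx":0,"wy":0,"wz":0.009}]' 0
python3 -m inch '[{"x":0,"y":0,"z":0,"wx":0,"wy":0,"wz":0},{"x":0,"y":0,"z":0,"wx":0,"wy":0,"wz":0},{"x":0,"y":0,"z":0,"wx":0,"wy":0,"wz":0},{"x":0,"y":0,"z":0,"wx":0,"wy":0,"wz":0},{"x":0,"y":0,"z":0,"wx":0,"wy":0,"wz":0},{"x":0,"y":0,"z":0,"wx":0,"wy":0,"wz":0},{"x":0,"y":0,"z":0,"wx":0,"wy":0,"wz":0},{"x":0,"y":0,"z":0,"wx":0,"wy":0,"wz":0},{"x":0,"y":0,"z":0,"wx":0,"wy":0,"wz":0},{"x":0,"y":0,"z":0,"wx":0,"wy":0,"wz":0},{"x":0,"y":0,"z":0,"wx":0,"wy":0,"wz":0},{"x":0,"y":0,"z":0,"wx":0,"wy":0,"wz":0}]' 1
```

```text
time_s: 1.5
tool_pos: [0.5838, 0.2473, 0.135]
ee_rot: [-3.139, 0.001, 1.732]
force: [0.8, 0.2, 0.6]
finger_gap: 0.092
gripper_force: 0.0
time_s: 2.5
tool_pos: [0.5833, 0.2494, 0.1361]
ee_rot: [-3.141, -0.0, 1.734]
force: [-0.7, 0.1, -0.9]
finger_gap: 0.0165
gripper_force: 2.6
```

```bash
python3 -m inch '[{"x":0,"y":0,"z":0,"wx":0,"wy":0,"wz":0},{"x":0,"y":0,"z":0,"wx":0,"wy":0,"wz":0},{"x":0,"y":0,"z":0,"wx":0,"wy":0,"wz":0},{"x":0.008,"y":-0.005,"z":0,"wx":0,"wy":0,"wz":-0.005},{"x":0.008,"y":-0.005,"z":0,"wx":0,"wy":0,"wz":-0.005},{"x":0.008,"y":-0.005,"z":0,"wx":0,"wy":0,"wz":-0.005}]' 0.7
python3 -m inch '[{"x":0,"y":0,"z":0,"wx":0,"wy":0,"wz":0},{"x":0,"y":0,"z":0,"wx":0,"wy":0,"wz":0},{"x":0,"y":0,"z":0,"wx":0,"wy":0,"wz":0},{"x":0,"y":0,"z":0,"wx":0,"wy":0,"wz":0},{"x":0,"y":0,"z":0,"wx":0,"wy":0,"wz":0},{"x":0,"y":0,"z":0,"wx":0,"wy":0,"wz":0},{"x":0,"y":0,"z":0,"wx":0,"wy":0,"wz":0},{"x":0,"y":0,"z":0,"wx":0,"wy":0,"wz":0},{"x":0,"y":0,"z":0,"wx":0,"wy":0,"wz":0},{"x":0,"y":0,"z":0,"wx":0,"wy":0,"wz":0}]' 1
```

```text
time_s: 3.0
tool_pos: [0.5799, 0.2535, 0.1363]
ee_rot: [-3.142, -0.0, 1.743]
force: [-0.4, 0.1, 0.5]
finger_gap: 0.0273
gripper_force: 0.0
time_s: 3.83
tool_pos: [0.5802, 0.2529, 0.1362]
ee_rot: [-3.142, -0.0, 1.742]
force: [0.3, 0.1, 0.2]
finger_gap: 0.0144
gripper_force: 30.0
```

```bash
python3 -m inch '[{"x":0,"y":0,"z":-0.06,"wx":0,"wy":0,"wz":0},{"x":0,"y":0,"z":-0.12,"wx":0,"wy":0,"wz":0},{"x":0,"y":0,"z":-0.17,"wx":0,"wy":0,"wz":0},{"x":-0.05,"y":-0.02,"z":-0.17,"wx":0,"wy":0,"wz":0},{"x":-0.115,"y":-0.05,"z":-0.17,"wx":0,"wy":0,"wz":0},{"x":-0.18,"y":-0.08,"z":-0.17,"wx":0,"wy":0,"wz":0},{"x":-0.245,"y":-0.11,"z":-0.17,"wx":0,"wy":0,"wz":0},{"x":-0.31,"y":-0.14,"z":-0.17,"wx":0,"wy":0,"wz":0},{"x":-0.375,"y":-0.17,"z":-0.17,"wx":0,"wy":0,"wz":0},{"x":-0.44,"y":-0.2,"z":-0.17,"wx":0,"wy":0,"wz":0},{"x":-0.505,"y":-0.23,"z":-0.17,"wx":0,"wy":0,"wz":0},{"x":-0.57,"y":-0.26,"z":-0.16,"wx":0,"wy":0,"wz":0},{"x":-0.635,"y":-0.29,"z":-0.13,"wx":0,"wy":0,"wz":0},{"x":-0.7,"y":-0.315,"z":-0.09,"wx":0,"wy":0,"wz":0},{"x":-0.75,"y":-0.33,"z":-0.05,"wx":0,"wy":0,"wz":0},{"x":-0.769,"y":-0.336,"z":0,"wx":0,"wy":0,"wz":0},{"x":-0.769,"y":-0.336,"z":0.03,"wx":0,"wy":0,"wz":0},{"x":-0.769,"y":-0.336,"z":0.04,"wx":0,"wy":0,"wz":0},{"x":-0.769,"y":-0.336,"z":0.04,"wx":0,"wy":0,"wz":0},{"x":-0.769,"y":-0.336,"z":0.04,"wx":0,"wy":0,"wz":0}]'
python3 - <<'E'
from h import *
T=tool();print(T[:3,3],robot.read_state()["force"],robot.read_state()["finger_gap"])
def c(i,x,y,w,h):return cv2.resize(i[y:y+h,x:x+w,::-1],(400,300),interpolation=cv2.INTER_CUBIC)
cv2.imwrite("pics/m2.png",np.hstack([c(cams.capture("scene"),215,180,104,78),c(cams.capture("side"),280,285,100,75)]))
E
```

```text
time_s: 5.5
tool_pos: [0.4808, -0.1538, 0.1167]
ee_rot: [3.141, -0.0, 1.743]
force: [0.3, -0.1, 0.2]
finger_gap: 0.0148
gripper_force: 30.0
[ 0.48078668 -0.15376289  0.11671929] [ 0.25960592 -0.14549327  0.19864215] 0.014788288338011032
```

View pics/m2.png

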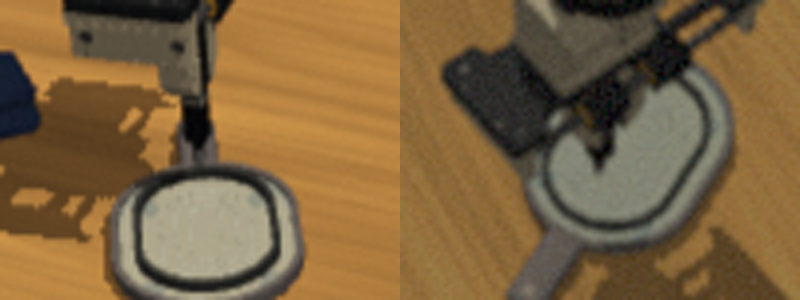

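The tip hovers just inside the ring at the handle end: side tile (600,168), scene tile (197,150). I'll estimate the ring position from the first pictures while descending.

```bash
python3 -m inch '[{"x":0,"y":0,"z":0.02,"wx":0,"wy":0,"wz":0},{"x":0,"y":0,"z":0.035,"wx":0,"wy":0,"wz":0},{"x":0,"y":0,"z":0.043,"wx":0,"wy":0,"wz":0},{"x":0,"y":0,"z":0.048,"wx":0,"wy":0,"wz":0},{"x":0,"y":0,"z":0.048,"wx":0,"wy":0,"wz":0},{"x":0,"y":0,"z":0.048,"wx":0,"wy":0,"wz":0}]'
python3 - <<'E'
from h import *
from scipy.optimize import least_squares
for n,(x,y,w,h),c0 in (("side",(300,297,66,65),(.5161,-.1342)),("scene",(246,223,48,36),(.5191,-.1295))):
    i=cv2.imread(f"pics/{n}0.png")[y:y+h,x:x+w];g=i.max(2)
    ys,xs=np.where(g<75);P=cam(n,np.c_[xs+x,ys+y],.016)[:,:2];v=np.array([np.cos(.542),np.sin(.542)])
    Q=(P-c0)@np.array([[v[0],-v[1]],[v[1],v[0]]])
    f=lambda d:np.hypot(np.maximum(abs(Q[:,0]-d[0])-.02,0),Q[:,1]-d[1])-.0425
    r=least_squares(f,[0,0],loss="soft_l1",f_scale=.002,x_scale=.01);print(n,len(P),r.x,np.median(abs(f(r.x))),(abs(f(r.x))>.006).mean())
E
```

```text
time_s: 6.1
tool_pos: [0.4801, -0.1544, 0.092]
ee_rot: [-3.141, -0.0, 1.742]
force: [-0.4, 0.9, 0.5]
finger_gap: 0.0139
gripper_force: 30.0
side 380 [-0.0068855 -0.0030143] 0.0065105264914423686 0.5236842105263158
scene 338 [-3.06786632e-03 -8.15568892e-05] 0.002609025030904946 0.22485207100591717
```

```bash
cat >> h.py <<'E'
def avg(n=4):
    S=[]
    for _ in range(n): cams.capture("wrist");S.append(robot.read_state())
    F=np.array([s["force"] for s in S]);M=np.mean([s["moment"] for s in S],0);p=S[-1]["tool_pos"]
    u=np.array([.857,.516]);v=np.array([-.516,.857]);q=np.array(p[:2])-[.5175,-.132]
    f=F.mean(0);print("t",round(S[-1]["time_s"],2),"mag xy %.4f %.4f z %.4f"%(q@u,q@v,p[2]),"F mag",round(f[:2]@u,2),round(f[:2]@v,2),round(f[2],2),"sd",F.std(0).round(2),"M mag",round(M[:2]@u,3),round(M[:2]@v,3))
E
python3 -c "from h import *;avg()"
python3 -m inch '[{"x":0,"y":0,"z":0.002,"wx":0,"wy":0,"wz":0},{"x":0,"y":0,"z":0.002,"wx":0,"wy":0,"wz":0},{"x":0,"y":0,"z":0.002,"wx":0,"wy":0,"wz":0}]'
python3 -c "from h import *;avg()"
```

```text
t 6.3 mag xy -0.0435 -0.0003 z 0.0924 F mag 0.22 -0.14 -0.85 sd [0.36 0.31 0.71] M mag 0.008 -0.035
time_s: 6.55
tool_pos: [0.4802, -0.1546, 0.0913]
ee_rot: [3.142, 0.0, 1.742]
force: [0.7, 0.0, 0.7]
finger_gap: 0.0141
gripper_force: 30.0
t 6.75 mag xy -0.0436 -0.0001 z 0.0913 F mag 0.12 0.14 -0.05 sd [0.06 0.3  0.4 ] M mag 0.011 -0.026
```

```bash
python3 -m inch '[{"x":0,"y":0,"z":0.0015,"wx":0,"wy":0,"wz":0},{"x":0,"y":0,"z":0.0015,"wx":0,"wy":0,"wz":0},{"x":0,"y":0,"z":0.0015,"wx":0,"wy":0,"wz":0}]'
python3 -c "from h import *;avg()"
python3 -m inch '[{"x":0,"y":0,"z":0.001,"wx":0,"wy":0,"wz":0},{"x":0,"y":0,"z":0.001,"wx":0,"wy":0,"wz":0},{"x":0,"y":0,"z":0.001,"wx":0,"wy":0,"wz":0}]'
python3 -c "from h import *;avg()"
```

```text
time_s: 7.0
tool_pos: [0.4803, -0.1546, 0.0907]
ee_rot: [3.141, 0.0, 1.742]
force: [-1.7, 0.2, 4.0]
finger_gap: 0.0146
gripper_force: 30.0
t 7.2 mag xy -0.0435 -0.0002 z 0.0907 F mag 0.22 0.7 3.67 sd [0.7  0.39 0.45] M mag 0.148 0.127
time_s: 7.45
tool_pos: [0.4804, -0.1546, 0.0905]
ee_rot: [3.141, 0.0, 1.742]
force: [-2.5, 0.7, 7.9]
finger_gap: 0.0141
gripper_force: 30.0
t 7.65 mag xy -0.0435 -0.0002 z 0.0905 F mag -1.13 1.08 7.92 sd [0.33 0.59 0.54] M mag 0.36 0.361
```

```bash
python3 -m inch '[{"x":0,"y":0,"z":-0.0015,"wx":0,"wy":0,"wz":0},{"x":-0.0018,"y":-0.0047,"z":-0.0015,"wx":0,"wy":0,"wz":0},{"x":-0.0036,"y":-0.0093,"z":-0.0015,"wx":0,"wy":0,"wz":0},{"x":-0.0036,"y":-0.0093,"z":-0.0015,"wx":0,"wy":0,"wz":0}]'
python3 -c "from h import *;avg()"
python3 -m inch '[{"x":-0.0007,"y":-0.0019,"z":0,"wx":0,"wy":0,"wz":0},{"x":-0.0011,"y":-0.0028,"z":0,"wx":0,"wy":0,"wz":0},{"x":-0.0011,"y":-0.0028,"z":0,"wx":0,"wy":0,"wz":0}]'
python3 -c "from h import *;avg()"
```

```text
time_s: 7.98
tool_pos: [0.4757, -0.1575, 0.0907]
ee_rot: [3.142, 0.0, 1.742]
force: [-0.7, -0.3, 1.9]
finger_gap: 0.014
gripper_force: 30.0
t 8.18 mag xy -0.0490 -0.0002 z 0.0907 F mag -0.97 -0.27 3.16 sd [0.51 0.47 0.33] M mag -0.038 0.138
time_s: 8.43
tool_pos: [0.475, -0.1578, 0.0908]
ee_rot: [3.141, -0.0, 1.742]
force: [0.7, 0.1, 2.1]
finger_gap: 0.0146
gripper_force: 30.0
t 8.63 mag xy -0.0498 -0.0002 z 0.0908 F mag 1.18 -0.02 2.2 sd [0.46 0.23 0.38] M mag -0.071 -0.366
```

```bash
cat >> h.py <<'E'
def sf(n=4):
    u=np.array([.857,.516]);v=np.array([-.516,.857]);S=[]
    for _ in range(n): cams.capture("wrist");S.append(robot.read_state())
    M=np.mean([s["moment"] for s in S],0)[:2];f=np.mean([s["force"] for s in S],0);p=np.array(S[-1]["tool_pos"]);q=p[:2]-[.5175,-.132]
    print("t %.2f mag xy %.2f %.2f z %.2f | Fm %.2f %.2f | Ff %.2f %.2f z %.2f"%(S[-1]["time_s"],*(1e3*np.array([q@u,q@v,p[2]])),-(M@v+.03)/.31,(M@u-.01)/.31,f[:2]@u,f[:2]@v,f[2]))
E
python3 -m inch '[{"x":-0.0007,"y":-0.0019,"z":0,"wx":0,"wy":0,"wz":0},{"x":-0.0007,"y":-0.0019,"z":0,"wx":0,"wy":0,"wz":0}]'
python3 -c "from h import *;sf(3)"
```

```text
time_s: 8.8
tool_pos: [0.4737, -0.1584, 0.0907]
ee_rot: [3.142, -0.0, 1.742]
force: [0.3, 0.5, 2.4]
finger_gap: 0.0141
gripper_force: 30.0
t 8.95 mag xy -51.21 -0.05 z 90.73 | Fm 0.90 -0.09 | Ff 1.00 0.18 z 2.65
```

```bash
python3 -m inch '[{"x":-0.0011,"y":-0.0028,"z":0,"wx":0,"wy":0,"wz":0},{"x":-0.0011,"y":-0.0028,"z":0,"wx":0,"wy":0,"wz":0},{"x":-0.0011,"y":-0.0028,"z":0,"wx":0,"wy":0,"wz":0}]'
python3 -c "from h import *;sf(3)"
```

```text
time_s: 9.2
tool_pos: [0.4722, -0.1593, 0.0907]
ee_rot: [-3.141, -0.0, 1.742]
force: [0.8, 0.6, 2.4]
finger_gap: 0.0145
gripper_force: 30.0
t 9.35 mag xy -52.92 -0.06 z 90.70 | Fm 0.32 0.09 | Ff 0.72 0.43 z 3.11
```

```bash
python3 -m inch '[{"x":-0.0007,"y":-0.0019,"z":0,"wx":0,"wy":0,"wz":0},{"x":-0.0007,"y":-0.0019,"z":0,"wx":0,"wy":0,"wz":0}]'
python3 -c "from h import *;sf(3)"
```

```text
time_s: 9.52
tool_pos: [0.4716, -0.1597, 0.0907]
ee_rot: [3.141, 0.0, 1.742]
force: [0.7, 0.3, 2.8]
finger_gap: 0.0143
gripper_force: 30.0
t 9.67 mag xy -53.67 -0.06 z 90.70 | Fm 0.71 0.06 | Ff 1.17 0.08 z 3.35
```

```bash
python3 -m inch '[{"x":-0.0007,"y":-0.0019,"z":-0.0003,"wx":0,"wy":0,"wz":0},{"x":-0.0011,"y":-0.0028,"z":-0.0003,"wx":0,"wy":0,"wz":0},{"x":-0.0011,"y":-0.0028,"z":-0.0003,"wx":0,"wy":0,"wz":0}]'
python3 -c "from h import *;sf(3)"
```

```text
time_s: 9.92
tool_pos: [0.4701, -0.1605, 0.0908]
ee_rot: [-3.141, -0.0, 1.742]
force: [0.1, 0.6, 1.5]
finger_gap: 0.015
gripper_force: 30.0
t 10.07 mag xy -55.32 -0.01 z 90.79 | Fm 0.69 -0.01 | Ff 0.76 0.22 z 1.62
```

```bash
python3 -m inch '[{"x":-0.0007,"y":-0.0019,"z":0,"wx":0,"wy":0,"wz":0},{"x":-0.0007,"y":-0.0019,"z":0,"wx":0,"wy":0,"wz":0}]'
python3 -c "from h import *;sf(3)"
```

```text
time_s: 10.23
tool_pos: [0.4692, -0.1611, 0.0908]
ee_rot: [-3.141, -0.0, 1.742]
force: [0.5, 0.7, 1.4]
finger_gap: 0.0142
gripper_force: 30.0
t 10.38 mag xy -56.41 -0.01 z 90.81 | Fm 0.44 -0.01 | Ff 0.73 0.19 z 1.91
```

```bash
python3 -m inch '[{"x":-0.0007,"y":-0.0019,"z":0,"wx":0,"wy":0,"wz":0},{"x":-0.0011,"y":-0.0028,"z":0,"wx":0,"wy":0,"wz":0},{"x":-0.0011,"y":-0.0028,"z":0,"wx":0,"wy":0,"wz":0}]'
python3 -c "from h import *;sf(3)"
```

```text
time_s: 10.63
tool_pos: [0.468, -0.1618, 0.0908]
ee_rot: [-3.141, -0.0, 1.742]
force: [0.6, 1.0, 0.9]
finger_gap: 0.0145
gripper_force: 30.0
t 10.78 mag xy -57.77 -0.04 z 90.84 | Fm 0.55 0.04 | Ff 0.46 -0.47 z 0.82
```

```bash
python3 -m inch '[{"x":-0.0007,"y":-0.0019,"z":0,"wx":0,"wy":0,"wz":0},{"x":-0.0011,"y":-0.0028,"z":0,"wx":0,"wy":0,"wz":0},{"x":-0.0011,"y":-0.0028,"z":0,"wx":0,"wy":0,"wz":0}]'
python3 -c "from h import *;sf(3)"
```

```text
time_s: 11.03
tool_pos: [0.4667, -0.1626, 0.0908]
ee_rot: [-3.141, -0.0, 1.742]
force: [1.2, 0.3, 0.4]
finger_gap: 0.0143
gripper_force: 30.0
t 11.18 mag xy -59.27 -0.03 z 90.84 | Fm 0.28 0.03 | Ff 0.60 0.15 z 1.30
```

```bash
python3 -m inch '[{"x":-0.0007,"y":-0.0019,"z":0,"wx":0,"wy":0,"wz":0},{"x":-0.0011,"y":-0.0028,"z":0,"wx":0,"wy":0,"wz":0},{"x":-0.0011,"y":-0.0028,"z":0,"wx":0,"wy":0,"wz":0}]'
python3 -c "from h import *;sf(3)"
```

```text
time_s: 11.43
tool_pos: [0.4654, -0.1634, 0.0908]
ee_rot: [-3.141, -0.0, 1.742]
force: [0.1, 0.1, 1.0]
finger_gap: 0.0144
gripper_force: 30.0
t 11.58 mag xy -60.77 -0.08 z 90.85 | Fm 0.31 -0.06 | Ff 0.63 -0.35 z 1.10
```

```bash
python3 -m inch '[{"x":-0.0007,"y":-0.0019,"z":0,"wx":0,"wy":0,"wz":0},{"x":-0.0011,"y":-0.0028,"z":0,"wx":0,"wy":0,"wz":0},{"x":-0.0011,"y":-0.0028,"z":0,"wx":0,"wy":0,"wz":0}]'
python3 -c "from h import *;sf(3)"
```

```text
time_s: 11.83
tool_pos: [0.4651, -0.1636, 0.091]
ee_rot: [3.14, -0.0, 1.743]
force: [3.2, 2.4, -1.1]
finger_gap: 0.0146
gripper_force: 30.0
t 11.98 mag xy -61.28 -0.08 z 90.97 | Fm 3.95 0.11 | Ff 4.72 0.55 z -1.34
```

Contact with the ring at the handle end (~4 N). Now a planner that prints shifts for the wall-following path.

```bash
cat > plan.py <<'E'
# plan.py cx cy press s_end n : shifts along ring path (mm, magnifier frame) from stored command
import sys,json,numpy as np
cx,cy,p,s1=map(float,sys.argv[1:5]);n=int(sys.argv[5])
st=json.load(open("cmd.json"));a=np.pi*36
def path(s):
    r=36+p;L=[a/2,40,a,40,a/2]
    if s<=L[0]: t=s/36;q=(-20-r*np.cos(t),r*np.sin(t))
    elif s<=L[0]+40: q=(-20+s-L[0],r)
    elif s<=L[0]+40+a: t=(s-L[0]-40)/36;q=(20+r*np.sin(t),r*np.cos(t))
    elif s<=L[0]+80+a: q=(20-(s-L[0]-40-a),-r)
    else: t=(s-L[0]-80-a)/36;q=(-20-r*np.sin(t),-r*np.cos(t))
    return np.array(q)+[cx,cy]
A=np.array([[.3625,.932],[.932,-.3625]])/500
out=[]
for k in range(1,n+1):
    s=st["s"]+(s1-st["s"])*k/n
    # blend from old command onto new path over the call
    d=path(s)-st["c"]; out.append((A@d).round(4))
for o in out: print("%.4f %.4f"%tuple(o))
st["c"]=(np.array(st["c"])+np.linalg.solve(A,out[-1])).tolist();st["s"]=s1;json.dump(st,open("cmd.json","w"));print("cmd",np.round(st["c"],2))
E
echo '{"c":[-62.3,-0.05],"s":0}'>cmd.json; python3 plan.py -4.9 0 0.9 6 5
```

```text
0.0028 0.0000
0.0051 -0.0007
0.0075 -0.0014
0.0098 -0.0021
0.0122 -0.0026
cmd [-61.3    6.11]
```

```bash
python3 -m inch '[{"x":0.0028,"y":0,"z":0,"wx":0,"wy":0,"wz":0},{"x":0.0051,"y":-0.0007,"z":0,"wx":0,"wy":0,"wz":0},{"x":0.0075,"y":-0.0014,"z":0,"wx":0,"wy":0,"wz":0},{"x":0.0098,"y":-0.0021,"z":0,"wx":0,"wy":0,"wz":0},{"x":0.0122,"y":-0.0026,"z":0,"wx":0,"wy":0,"wz":0},{"x":0.0122,"y":-0.0026,"z":0,"wx":0,"wy":0,"wz":0}]'
python3 -c "from h import *;sf(3)"; cp cmd.json cmd.bak; python3 plan.py -4.9 0 0.9 14 6
```

```text
time_s: 12.48
tool_pos: [0.4623, -0.1583, 0.0911]
ee_rot: [3.141, 0.0, 1.742]
force: [5.5, -0.5, -0.8]
finger_gap: 0.0145
gripper_force: 30.0
t 12.63 mag xy -60.85 5.92 z 91.07 | Fm 3.71 -2.37 | Ff 3.67 -2.96 z -0.43
0.0027 -0.0005
0.0054 -0.0009
0.0081 -0.0012
0.0109 -0.0014
0.0136 -0.0015
0.0163 -0.0015
cmd [-59.05  13.97]
```

```bash
cp cmd.bak cmd.json; sed -i 's/"s": 6.0/"s": 8.5/' cmd.json; python3 plan.py -4.9 -2.5 0.8 16 5
```

```text
0.0035 0.0008
0.0066 0.0006
0.0096 0.0005
0.0127 0.0005
0.0158 0.0007
cmd [-58.11  13.34]
```

```bash
python3 -m inch '[{"x":0.0035,"y":0.0006,"z":0,"wx":0,"wy":0,"wz":0},{"x":0.0066,"y":0.0006,"z":0,"wx":0,"wy":0,"wz":0},{"x":0.0096,"y":0.0005,"z":0,"wx":0,"wy":0,"wz":0},{"x":0.0127,"y":0.0005,"z":0,"wx":0,"wy":0,"wz":0},{"x":0.0158,"y":0.0007,"z":0,"wx":0,"wy":0,"wz":0},{"x":0.0158,"y":0.0007,"z":0,"wx":0,"wy":0,"wz":0}]'
python3 -c "from h import *;sf(3)"; cp cmd.json cmd.bak; python3 plan.py -4.9 -2.5 0.8 26 6
```

```text
time_s: 13.13
tool_pos: [0.4604, -0.1502, 0.0908]
ee_rot: [-3.14, -0.0, 1.742]
force: [2.7, -0.8, 2.3]
finger_gap: 0.0143
gripper_force: 30.0
t 13.28 mag xy -58.36 13.89 z 90.73 | Fm 0.97 -1.78 | Ff 0.96 -1.80 z 2.01
0.0033 0.0003
0.0067 0.0008
0.0101 0.0014
0.0134 0.0022
0.0166 0.0032
0.0199 0.0043
cmd [-52.5   21.84]
```

```bash
cp cmd.bak cmd.json; python3 plan.py -4.9 -1.9 0.9 26 6
```

```text
0.0045 -0.0003
0.0079 0.0002
0.0112 0.0008
0.0145 0.0016
0.0178 0.0026
0.0211 0.0037
cmd [-52.56  22.5 ]
```

```bash
python3 -m inch '[{"x":0.004,"y":-0.0002,"z":0,"wx":0,"wy":0,"wz":0},{"x":0.0079,"y":0.0002,"z":0,"wx":0,"wy":0,"wz":0},{"x":0.0112,"y":0.0008,"z":0,"wx":0,"wy":0,"wz":0},{"x":0.0145,"y":0.0016,"z":0,"wx":0,"wy":0,"wz":0},{"x":0.0178,"y":0.0026,"z":0,"wx":0,"wy":0,"wz":0},{"x":0.0211,"y":0.0037,"z":0,"wx":0,"wy":0,"wz":0},{"x":0.0211,"y":0.0037,"z":0,"wx":0,"wy":0,"wz":0}]'
python3 -c "from h import *;sf(3)"; cp cmd.json cmd.bak; python3 plan.py -4.9 -1.9 0.9 38 7
```

```text
time_s: 13.87
tool_pos: [0.4605, -0.1389, 0.0907]
ee_rot: [-3.141, -0.001, 1.743]
force: [0.1, -0.2, 2.7]
finger_gap: 0.0147
gripper_force: 30.0
t 14.02 mag xy -52.38 23.45 z 90.69 | Fm -0.00 0.12 | Ff -0.23 0.14 z 3.48
0.0032 0.0012
0.0064 0.0027
0.0096 0.0043
0.0126 0.0060
0.0156 0.0079
0.0185 0.0099
0.0212 0.0121
cmd [-43.08  30.19]
```

```bash
echo '{"c":[-52.4,23.4],"s":25.2}'>cmd.json; python3 plan.py -4.9 0.4 0.9 31 5
```

```text
0.0032 -0.0011
0.0054 -0.0002
0.0075 0.0007
0.0097 0.0017
0.0118 0.0028
cmd [-48.96  28.39]
```

```bash
python3 -m inch '[{"x":0.0026,"y":-0.0011,"z":-0.0003,"wx":0,"wy":0,"wz":0},{"x":0.0054,"y":-0.0002,"z":-0.0003,"wx":0,"wy":0,"wz":0},{"x":0.0075,"y":0.0007,"z":-0.0003,"wx":0,"wy":0,"wz":0},{"x":0.0097,"y":0.0017,"z":-0.0003,"wx":0,"wy":0,"wz":0},{"x":0.0118,"y":0.0028,"z":-0.0003,"wx":0,"wy":0,"wz":0},{"x":0.0118,"y":0.0028,"z":-0.0003,"wx":0,"wy":0,"wz":0}]'
python3 -c "from h import *;sf(3)"; cp cmd.json cmd.bak; python3 plan.py -4.9 0.4 0.9 41 7
```

```text
time_s: 14.52
tool_pos: [0.4615, -0.1335, 0.091]
ee_rot: [3.141, -0.0, 1.742]
force: [1.9, -1.4, 0.1]
finger_gap: 0.0144
gripper_force: 30.0
t 14.67 mag xy -48.77 27.59 z 90.99 | Fm 0.73 -1.61 | Ff 1.19 -1.74 z -0.03
0.0026 0.0015
0.0051 0.0030
0.0075 0.0046
0.0099 0.0063
0.0122 0.0081
0.0144 0.0101
0.0165 0.0120
cmd [-40.37  33.9 ]
```

```bash
python3 -m inch '[{"x":0.0026,"y":0.0015,"z":0,"wx":0,"wy":0,"wz":0},{"x":0.0051,"y":0.003,"z":0,"wx":0,"wy":0,"wz":0},{"x":0.0075,"y":0.0046,"z":0,"wx":0,"wy":0,"wz":0},{"x":0.0099,"y":0.0063,"z":0,"wx":0,"wy":0,"wz":0},{"x":0.0122,"y":0.0081,"z":0,"wx":0,"wy":0,"wz":0},{"x":0.0144,"y":0.0101,"z":0,"wx":0,"wy":0,"wz":0},{"x":0.0165,"y":0.012,"z":0,"wx":0,"wy":0,"wz":0},{"x":0.0165,"y":0.012,"z":0,"wx":0,"wy":0,"wz":0}]'
python3 -c "from h import *;sf(3)"; cp cmd.json cmd.bak; python3 plan.py -4.9 0.4 0.9 54 8
```

```text
time_s: 15.33
tool_pos: [0.466, -0.1242, 0.091]
ee_rot: [-3.142, -0.0, 1.742]
force: [0.8, -2.4, -0.6]
finger_gap: 0.0142
gripper_force: 30.0
t 15.48 mag xy -40.21 33.17 z 91.00 | Fm 0.10 -1.63 | Ff 0.03 -2.14 z -0.16
0.0024 0.0024
0.0046 0.0049
0.0067 0.0075
0.0087 0.0101
0.0106 0.0129
0.0124 0.0157
0.0140 0.0186
0.0155 0.0216
cmd [-27.5   37.21]
```

```bash
python3 -m inch '[{"x":0.0024,"y":0.0024,"z":0,"wx":0,"wy":0,"wz":0},{"x":0.0046,"y":0.0049,"z":0,"wx":0,"wy":0,"wz":0},{"x":0.0067,"y":0.0075,"z":0,"wx":0,"wy":0,"wz":0},{"x":0.0087,"y":0.0101,"z":0,"wx":0,"wy":0,"wz":0},{"x":0.0106,"y":0.0129,"z":0,"wx":0,"wy":0,"wz":0},{"x":0.0124,"y":0.0157,"z":0,"wx":0,"wy":0,"wz":0},{"x":0.014,"y":0.0186,"z":0,"wx":0,"wy":0,"wz":0},{"x":0.0155,"y":0.0216,"z":0,"wx":0,"wy":0,"wz":0},{"x":0.0155,"y":0.0216,"z":0,"wx":0,"wy":0,"wz":0}]'
python3 -c "from h import *;sf(3)"; cp cmd.json cmd.bak; python3 plan.py -4.9 0.4 0.9 74 11
```

```text
time_s: 16.23
tool_pos: [0.4755, -0.1147, 0.091]
ee_rot: [3.141, -0.0, 1.743]
force: [0.9, -0.9, 0.9]
finger_gap: 0.0142
gripper_force: 30.0
t 16.38 mag xy -27.15 36.49 z 91.00 | Fm -0.01 -0.79 | Ff -0.19 -0.87 z 0.01
0.0015 0.0034
0.0028 0.0068
0.0042 0.0102
0.0055 0.0136
0.0068 0.0170
0.0081 0.0204
0.0094 0.0238
0.0107 0.0271
0.0121 0.0305
0.0134 0.0339
0.0147 0.0373
cmd [-7.45 37.3 ]
```

```bash
cp cmd.bak cmd.json; python3 plan.py -4.9 0.9 1.0 74 11
```

```text
0.0026 0.0030
0.0040 0.0064
0.0053 0.0098
0.0066 0.0132
0.0079 0.0165
0.0092 0.0199
0.0105 0.0233
0.0119 0.0267
0.0132 0.0301
0.0145 0.0335
0.0158 0.0369
cmd [-7.44 37.89]
```

```bash
python3 -m inch '[{"x":0.0024,"y":0.0032,"z":0,"wx":0,"wy":0,"wz":0},{"x":0.004,"y":0.0064,"z":0,"wx":0,"wy":0,"wz":0},{"x":0.0053,"y":0.0098,"z":0,"wx":0,"wy":0,"wz":0},{"x":0.0066,"y":0.0132,"z":0,"wx":0,"wy":0,"wz":0},{"x":0.0079,"y":0.0165,"z":0,"wx":0,"wy":0,"wz":0},{"x":0.0092,"y":0.0199,"z":0,"wx":0,"wy":0,"wz":0},{"x":0.0105,"y":0.0233,"z":0,"wx":0,"wy":0,"wz":0},{"x":0.0119,"y":0.0267,"z":0,"wx":0,"wy":0,"wz":0},{"x":0.0132,"y":0.0301,"z":0,"wx":0,"wy":0,"wz":0},{"x":0.0145,"y":0.0335,"z":0,"wx":0,"wy":0,"wz":0},{"x":0.0158,"y":0.0369,"z":0,"wx":0,"wy":0,"wz":0},{"x":0.0158,"y":0.0369,"z":0,"wx":0,"wy":0,"wz":0}]'
python3 -c "from h import *;sf(3)"; cp cmd.json cmd.bak; python3 plan.py -4.9 0.9 1.0 94 11
```

```text
time_s: 17.38
tool_pos: [0.4926, -0.104, 0.0911]
ee_rot: [3.141, 0.0, 1.742]
force: [1.0, -3.7, -1.3]
finger_gap: 0.0142
gripper_force: 30.0
t 17.53 mag xy -6.98 36.85 z 91.10 | Fm -0.69 -3.03 | Ff -0.78 -3.01 z -0.92
0.0013 0.0034
0.0027 0.0068
0.0040 0.0101
0.0053 0.0135
0.0066 0.0169
0.0079 0.0203
0.0092 0.0237
0.0106 0.0271
0.0119 0.0305
0.0132 0.0339
0.0145 0.0373
cmd [12.57 37.88]
```

```bash
cp cmd.bak cmd.json; python3 plan.py -4.9 0.6 1.0 93 10;  python3 -m inch '[{"x":0.0009,"y":0.0034,"z":0.0002,"wx":0,"wy":0,"wz":0},{"x":0.0021,"y":0.0068,"z":0.0002,"wx":0,"wy":0,"wz":0},{"x":0.0034,"y":0.0103,"z":0.0002,"wx":0,"wy":0,"wz":0},{"x":0.0047,"y":0.0137,"z":0.0002,"wx":0,"wy":0,"wz":0},{"x":0.0061,"y":0.0171,"z":0.0002,"wx":0,"wy":0,"wz":0},{"x":0.0074,"y":0.0205,"z":0.0002,"wx":0,"wy":0,"wz":0},{"x":0.0087,"y":0.0239,"z":0.0002,"wx":0,"wy":0,"wz":0},{"x":0.01,"y":0.0273,"z":0.0002,"wx":0,"wy":0,"wz":0},{"x":0.0113,"y":0.0307,"z":0.0002,"wx":0,"wy":0,"wz":0},{"x":0.0126,"y":0.034,"z":0.0002,"wx":0,"wy":0,"wz":0},{"x":0.0133,"y":0.0357,"z":0.0002,"wx":0,"wy":0,"wz":0},{"x":0.0133,"y":0.0357,"z":0.0002,"wx":0,"wy":0,"wz":0}]'
python3 -c "from h import *;sf(3)"; cp cmd.json cmd.bak; python3 plan.py -4.9 0.7 1.0 106 8
```

```text
0.0008 0.0037
0.0022 0.0073
0.0036 0.0108
0.0050 0.0144
0.0063 0.0179
0.0077 0.0214
0.0091 0.0250
0.0105 0.0285
0.0119 0.0321
0.0132 0.0356
cmd [11.54 37.59]
time_s: 18.53
tool_pos: [0.509, -0.0943, 0.091]
ee_rot: [3.141, -0.0, 1.742]
force: [0.5, -2.9, 0.3]
finger_gap: 0.0144
gripper_force: 30.0
t 18.68 mag xy 12.10 36.74 z 90.99 | Fm -1.07 -2.44 | Ff -1.25 -2.70 z -0.19
0.0014 0.0030
0.0026 0.0060
0.0037 0.0091
0.0048 0.0123
0.0056 0.0155
0.0064 0.0188
0.0070 0.0221
0.0074 0.0254
cmd [24.72 36.43]
```

```bash
echo '{"c":[12.2,37.59],"s":93.65}'>cmd.json; python3 plan.py -4.9 0.6 1.0 106 8
```

```text
0.0011 0.0029
0.0023 0.0058
0.0033 0.0087
0.0043 0.0118
0.0051 0.0148
0.0058 0.0179
0.0063 0.0211
0.0067 0.0242
cmd [24.69 36.33]
```

```bash
python3 -m inch '[{"x":0.0011,"y":0.0029,"z":0,"wx":0,"wy":0,"wz":0},{"x":0.0023,"y":0.0058,"z":0,"wx":0,"wy":0,"wz":0},{"x":0.0033,"y":0.0087,"z":0,"wx":0,"wy":0,"wz":0},{"x":0.0043,"y":0.0118,"z":0,"wx":0,"wy":0,"wz":0},{"x":0.0051,"y":0.0148,"z":0,"wx":0,"wy":0,"wz":0},{"x":0.0058,"y":0.0179,"z":0,"wx":0,"wy":0,"wz":0},{"x":0.0063,"y":0.0211,"z":0,"wx":0,"wy":0,"wz":0},{"x":0.0067,"y":0.0242,"z":0,"wx":0,"wy":0,"wz":0},{"x":0.0067,"y":0.0242,"z":0,"wx":0,"wy":0,"wz":0}]'
python3 -c "from h import *;sf(3)"; cp cmd.json cmd.bak; python3 plan.py -4.9 0.6 1.0 118 8
```

```text
time_s: 19.43
tool_pos: [0.5201, -0.0889, 0.0909]
ee_rot: [3.141, -0.0, 1.742]
force: [-0.5, -2.9, 0.4]
finger_gap: 0.0143
gripper_force: 30.0
t 19.58 mag xy 24.42 35.53 z 90.91 | Fm -2.16 -1.86 | Ff -2.64 -2.37 z 0.93
0.0003 0.0031
0.0004 0.0062
0.0004 0.0093
0.0003 0.0123
0.0001 0.0154
-0.0003 0.0185
-0.0008 0.0215
-0.0014 0.0245
cmd [35.85 31.23]
```

```bash
python3 -m inch '[{"x":0.0003,"y":0.0031,"z":0,"wx":0,"wy":0,"wz":0},{"x":0.0004,"y":0.0062,"z":0,"wx":0,"wy":0,"wz":0},{"x":0.0004,"y":0.0093,"z":0,"wx":0,"wy":0,"wz":0},{"x":0.0003,"y":0.0123,"z":0,"wx":0,"wy":0,"wz":0},{"x":0.0001,"y":0.0154,"z":0,"wx":0,"wy":0,"wz":0},{"x":-0.0003,"y":0.0185,"z":0,"wx":0,"wy":0,"wz":0},{"x":-0.0008,"y":0.0215,"z":0,"wx":0,"wy":0,"wz":0},{"x":-0.0014,"y":0.0245,"z":0,"wx":0,"wy":0,"wz":0},{"x":-0.0014,"y":0.0245,"z":0,"wx":0,"wy":0,"wz":0}]'
python3 -c "from h import *;sf(3)"; cp cmd.json cmd.bak; python3 plan.py -4.9 0.6 1.0 130 8
```

```text
time_s: 20.33
tool_pos: [0.5325, -0.0876, 0.0909]
ee_rot: [3.141, -0.0, 1.742]
force: [-2.0, -1.7, 0.8]
finger_gap: 0.0145
gripper_force: 30.0
t 20.48 mag xy 35.73 30.29 z 90.93 | Fm -1.63 -0.84 | Ff -2.10 0.06 z 0.17
-0.0008 0.0030
-0.0016 0.0060
-0.0026 0.0089
-0.0037 0.0118
-0.0050 0.0146
-0.0063 0.0174
-0.0078 0.0201
-0.0094 0.0227
cmd [44.73 22.74]
```

```bash
cp cmd.bak cmd.json; python3 plan.py -4.4 0.6 1.1 128 7
```

```text
-0.0002 0.0039
-0.0010 0.0067
-0.0019 0.0095
-0.0030 0.0122
-0.0041 0.0149
-0.0054 0.0176
-0.0068 0.0202
cmd [44.03 24.4 ]
```

```bash
python3 -m inch '[{"x":-0.0004,"y":0.0036,"z":0,"wx":0,"wy":0,"wz":0},{"x":-0.001,"y":0.0067,"z":0,"wx":0,"wy":0,"wz":0},{"x":-0.0019,"y":0.0095,"z":0,"wx":0,"wy":0,"wz":0},{"x":-0.003,"y":0.0122,"z":0,"wx":0,"wy":0,"wz":0},{"x":-0.0041,"y":0.0149,"z":0,"wx":0,"wy":0,"wz":0},{"x":-0.0054,"y":0.0176,"z":0,"wx":0,"wy":0,"wz":0},{"x":-0.0068,"y":0.0202,"z":0,"wx":0,"wy":0,"wz":0},{"x":-0.0068,"y":0.0202,"z":0,"wx":0,"wy":0,"wz":0}]'
python3 -c "from h import *;sf(3)"; cp cmd.json cmd.bak; python3 plan.py -4.4 0.6 1.1 138 7
```

```text
time_s: 21.15
tool_pos: [0.543, -0.0896, 0.0909]
ee_rot: [3.141, 0.0, 1.742]
force: [-2.9, -1.3, 0.2]
finger_gap: 0.0142
gripper_force: 30.0
t 21.30 mag xy 43.73 23.16 z 90.94 | Fm -2.85 -0.61 | Ff -3.48 -0.61 z 0.43
-0.0014 0.0026
-0.0030 0.0050
-0.0047 0.0075
-0.0064 0.0098
-0.0083 0.0121
-0.0102 0.0143
-0.0123 0.0165
cmd [49.49 15.68]
```

```bash
python3 -m inch '[{"x":-0.0015,"y":0.0025,"z":0,"wx":0,"wy":0,"wz":0},{"x":-0.0031,"y":0.0049,"z":0,"wx":0,"wy":0,"wz":0},{"x":-0.0048,"y":0.0074,"z":0,"wx":0,"wy":0,"wz":0},{"x":-0.0065,"y":0.0097,"z":0,"wx":0,"wy":0,"wz":0},{"x":-0.0084,"y":0.012,"z":0,"wx":0,"wy":0,"wz":0},{"x":-0.0103,"y":0.0142,"z":0,"wx":0,"wy":0,"wz":0},{"x":-0.0123,"y":0.0164,"z":0,"wx":0,"wy":0,"wz":0},{"x":-0.0123,"y":0.0164,"z":0,"wx":0,"wy":0,"wz":0}]'
python3 -c "from h import *;sf(3)"; cp cmd.json cmd.bak; python3 plan.py -4.5 0.6 1.1 149 7
```

```text
time_s: 21.97
tool_pos: [0.5517, -0.0942, 0.0908]
ee_rot: [-3.141, -0.0, 1.742]
force: [-4.5, -1.3, 1.3]
finger_gap: 0.014
gripper_force: 30.0
t 22.12 mag xy 48.77 14.71 z 90.83 | Fm -4.05 0.99 | Ff -4.69 1.55 z 1.07
-0.0024 0.0020
-0.0048 0.0042
-0.0073 0.0062
-0.0099 0.0081
-0.0126 0.0100
-0.0153 0.0116
-0.0182 0.0132
cmd [52.35  4.81]
```

```bash
cp cmd.bak cmd.json; python3 plan.py -4.9 0.6 1.1 149 7
```

```text
-0.0026 0.0013
-0.0051 0.0034
-0.0076 0.0055
-0.0102 0.0074
-0.0129 0.0092
-0.0156 0.0109
-0.0185 0.0125
cmd [51.97  4.79]
```

```bash
python3 -m inch '[{"x":-0.0026,"y":0.0013,"z":0,"wx":0,"wy":0,"wz":0},{"x":-0.0051,"y":0.0034,"z":0,"wx":0,"wy":0,"wz":0},{"x":-0.0076,"y":0.0055,"z":0,"wx":0,"wy":0,"wz":0},{"x":-0.0102,"y":0.0074,"z":0,"wx":0,"wy":0,"wz":0},{"x":-0.0129,"y":0.0092,"z":0,"wx":0,"wy":0,"wz":0},{"x":-0.0156,"y":0.0109,"z":0,"wx":0,"wy":0,"wz":0},{"x":-0.0185,"y":0.0125,"z":0,"wx":0,"wy":0,"wz":0},{"x":-0.0185,"y":0.0125,"z":0,"wx":0,"wy":0,"wz":0}]'
python3 -c "from h import *;sf(3)"; cp cmd.json cmd.bak; python3 plan.py -4.9 0.6 1.1 161 8
```

```text
time_s: 22.78
tool_pos: [0.5598, -0.1024, 0.0909]
ee_rot: [3.141, 0.0, 1.742]
force: [-3.5, -0.5, 0.3]
finger_gap: 0.0145
gripper_force: 30.0
t 22.93 mag xy 51.52 3.57 z 90.97 | Fm -2.60 1.26 | Ff -2.80 1.27 z -0.12
-0.0027 0.0014
-0.0056 0.0026
-0.0084 0.0038
-0.0113 0.0048
-0.0143 0.0057
-0.0173 0.0065
-0.0203 0.0071
-0.0234 0.0077
cmd [51.31 -7.5 ]
```

```bash
echo '{"c":[51.97,3.4],"s":150.4}'>cmd.json; python3 plan.py -4.8 0.6 1.1 163 8
```

```text
-0.0028 0.0018
-0.0059 0.0030
-0.0089 0.0040
-0.0120 0.0050
-0.0152 0.0058
-0.0183 0.0064
-0.0216 0.0070
-0.0248 0.0074
cmd [50.92 -9.5 ]
```

```bash
python3 -m inch '[{"x":-0.0028,"y":0.0017,"z":0,"wx":0,"wy":0,"wz":0},{"x":-0.0059,"y":0.003,"z":0,"wx":0,"wy":0,"wz":0},{"x":-0.0089,"y":0.004,"z":0,"wx":0,"wy":0,"wz":0},{"x":-0.012,"y":0.005,"z":0,"wx":0,"wy":0,"wz":0},{"x":-0.0152,"y":0.0058,"z":0,"wx":0,"wy":0,"wz":0},{"x":-0.0183,"y":0.0064,"z":0,"wx":0,"wy":0,"wz":0},{"x":-0.0216,"y":0.007,"z":0,"wx":0,"wy":0,"wz":0},{"x":-0.0248,"y":0.0074,"z":0,"wx":0,"wy":0,"wz":0},{"x":-0.0248,"y":0.0074,"z":0,"wx":0,"wy":0,"wz":0}]'
python3 -c "from h import *;sf(3)"; cp cmd.json cmd.bak; python3 plan.py -4.8 0.6 1.1 175 8
```

```text
time_s: 23.68
tool_pos: [0.5655, -0.1142, 0.091]
ee_rot: [3.141, 0.0, 1.742]
force: [-3.3, 1.1, 1.9]
finger_gap: 0.0145
gripper_force: 30.0
t 23.83 mag xy 50.33 -9.44 z 90.99 | Fm -2.00 1.83 | Ff -2.50 1.96 z -0.39
-0.0031 0.0002
-0.0061 0.0003
-0.0092 0.0003
-0.0123 0.0001
-0.0154 -0.0002
-0.0185 -0.0006
-0.0215 -0.0011
-0.0245 -0.0018
cmd [ 45.64 -20.59]
```

```bash
python3 -m inch '[{"x":-0.0031,"y":0.0002,"z":0,"wx":0,"wy":0,"wz":0},{"x":-0.0061,"y":0.0003,"z":0,"wx":0,"wy":0,"wz":0},{"x":-0.0092,"y":0.0003,"z":0,"wx":0,"wy":0,"wz":0},{"x":-0.0123,"y":0.0001,"z":0,"wx":0,"wy":0,"wz":0},{"x":-0.0154,"y":-0.0002,"z":0,"wx":0,"wy":0,"wz":0},{"x":-0.0185,"y":-0.0006,"z":0,"wx":0,"wy":0,"wz":0},{"x":-0.0215,"y":-0.0011,"z":0,"wx":0,"wy":0,"wz":0},{"x":-0.0245,"y":-0.0018,"z":0,"wx":0,"wy":0,"wz":0},{"x":-0.0245,"y":-0.0018,"z":0,"wx":0,"wy":0,"wz":0}]'
python3 -c "from h import *;sf(3)"; cp cmd.json cmd.bak; python3 plan.py -4.8 0.6 1.1 187 8
```

```text
time_s: 24.58
tool_pos: [0.5667, -0.1265, 0.091]
ee_rot: [3.141, 0.0, 1.742]
force: [-1.6, 1.5, -0.2]
finger_gap: 0.0141
gripper_force: 30.0
t 24.73 mag xy 45.00 -20.49 z 91.03 | Fm -0.92 1.25 | Ff -1.03 1.08 z 0.06
-0.0030 -0.0008
-0.0060 -0.0017
-0.0089 -0.0027
-0.0118 -0.0039
-0.0146 -0.0052
-0.0173 -0.0066
-0.0200 -0.0081
-0.0227 -0.0097
cmd [ 37.01 -29.41]
```

```bash
cp cmd.bak cmd.json; python3 plan.py -4.7 0.1 1.1 186 7
```

```text
-0.0040 -0.0003
-0.0071 -0.0012
-0.0102 -0.0023
-0.0132 -0.0036
-0.0161 -0.0049
-0.0190 -0.0064
-0.0218 -0.0080
cmd [ 37.97 -29.3 ]
```

```bash
python3 -m inch '[{"x":-0.0038,"y":-0.0004,"z":0,"wx":0,"wy":0,"wz":0},{"x":-0.0071,"y":-0.0012,"z":0,"wx":0,"wy":0,"wz":0},{"x":-0.0102,"y":-0.0023,"z":0,"wx":0,"wy":0,"wz":0},{"x":-0.0132,"y":-0.0036,"z":0,"wx":0,"wy":0,"wz":0},{"x":-0.0161,"y":-0.0049,"z":0,"wx":0,"wy":0,"wz":0},{"x":-0.019,"y":-0.0064,"z":0,"wx":0,"wy":0,"wz":0},{"x":-0.0218,"y":-0.008,"z":0,"wx":0,"wy":0,"wz":0},{"x":-0.0218,"y":-0.008,"z":0,"wx":0,"wy":0,"wz":0}]'
python3 -c "from h import *;sf(3)"; cp cmd.json cmd.bak; python3 plan.py -4.7 0.1 1.1 197 8
```

```text
time_s: 25.4
tool_pos: [0.5642, -0.1377, 0.0909]
ee_rot: [3.142, -0.0, 1.742]
force: [-2.0, 2.0, 0.8]
finger_gap: 0.0148
gripper_force: 30.0
t 25.55 mag xy 37.11 -28.93 z 90.93 | Fm -0.40 2.59 | Ff -1.20 3.00 z 0.63
-0.0024 -0.0015
-0.0047 -0.0031
-0.0070 -0.0048
-0.0092 -0.0066
-0.0113 -0.0085
-0.0134 -0.0104
-0.0154 -0.0124
-0.0173 -0.0145
cmd [ 28.07 -34.73]
```

```bash
python3 -m inch '[{"x":-0.0024,"y":-0.0015,"z":0,"wx":0,"wy":0,"wz":0},{"x":-0.0047,"y":-0.0031,"z":0,"wx":0,"wy":0,"wz":0},{"x":-0.007,"y":-0.0048,"z":0,"wx":0,"wy":0,"wz":0},{"x":-0.0092,"y":-0.0066,"z":0,"wx":0,"wy":0,"wz":0},{"x":-0.0113,"y":-0.0085,"z":0,"wx":0,"wy":0,"wz":0},{"x":-0.0134,"y":-0.0104,"z":0,"wx":0,"wy":0,"wz":0},{"x":-0.0154,"y":-0.0124,"z":0,"wx":0,"wy":0,"wz":0},{"x":-0.0173,"y":-0.0145,"z":0,"wx":0,"wy":0,"wz":0},{"x":-0.0173,"y":-0.0145,"z":0,"wx":0,"wy":0,"wz":0}]'
python3 -c "from h import *;sf(3)"; cp cmd.json cmd.bak; python3 plan.py -4.7 0.1 1.1 209 8
```

```text
time_s: 26.3
tool_pos: [0.5584, -0.1475, 0.0909]
ee_rot: [-3.141, 0.0, 1.742]
force: [-2.0, 4.1, 0.9]
finger_gap: 0.0146
gripper_force: 30.0
t 26.45 mag xy 27.17 -34.34 z 90.94 | Fm 0.41 3.32 | Ff 0.81 3.86 z 1.21
-0.0020 -0.0024
-0.0039 -0.0048
-0.0057 -0.0073
-0.0074 -0.0099
-0.0090 -0.0126
-0.0104 -0.0153
-0.0118 -0.0181
-0.0130 -0.0209
cmd [ 15.98 -37.  ]
```

```bash
echo '{"c":[27.0,-34.73],"s":198.1}'>cmd.json; python3 plan.py -4.7 0.3 1.0 213 9
```

```text
-0.0023 -0.0027
-0.0043 -0.0054
-0.0061 -0.0083
-0.0079 -0.0112
-0.0094 -0.0142
-0.0109 -0.0173
-0.0122 -0.0205
-0.0134 -0.0235
-0.0146 -0.0266
cmd [ 11.96 -36.71]
```

```bash
python3 -m inch '[{"x":-0.0023,"y":-0.0027,"z":0,"wx":0,"wy":0,"wz":0},{"x":-0.0043,"y":-0.0054,"z":0,"wx":0,"wy":0,"wz":0},{"x":-0.0061,"y":-0.0083,"z":0,"wx":0,"wy":0,"wz":0},{"x":-0.0079,"y":-0.0112,"z":0,"wx":0,"wy":0,"wz":0},{"x":-0.0094,"y":-0.0142,"z":0,"wx":0,"wy":0,"wz":0},{"x":-0.0109,"y":-0.0173,"z":0,"wx":0,"wy":0,"wz":0},{"x":-0.0122,"y":-0.0205,"z":0,"wx":0,"wy":0,"wz":0},{"x":-0.0134,"y":-0.0235,"z":0,"wx":0,"wy":0,"wz":0},{"x":-0.0146,"y":-0.0266,"z":0,"wx":0,"wy":0,"wz":0},{"x":-0.0146,"y":-0.0266,"z":0,"wx":0,"wy":0,"wz":0}]'
python3 -c "from h import *;sf(3)"; cp cmd.json cmd.bak; python3 plan.py -4.7 0.3 1.0 233 11
```

```text
time_s: 27.28
tool_pos: [0.5464, -0.1569, 0.091]
ee_rot: [-3.141, 0.0, 1.742]
force: [-0.2, 3.8, 1.0]
finger_gap: 0.0144
gripper_force: 30.0
t 27.43 mag xy 12.00 -36.27 z 90.93 | Fm 1.35 3.43 | Ff 1.37 3.35 z 0.78
-0.0013 -0.0034
-0.0026 -0.0068
-0.0039 -0.0102
-0.0053 -0.0136
-0.0066 -0.0170
-0.0079 -0.0204
-0.0092 -0.0238
-0.0105 -0.0271
-0.0118 -0.0305
-0.0132 -0.0339
-0.0145 -0.0373
cmd [ -8.05 -36.71]
```

N ≈ 3.4 N; I'll ease about 0.3 mm along the straight.

```bash
cp cmd.bak cmd.json; python3 plan.py -4.7 0.6 1.0 233 11; python3 -m inch '[{"x":-0.001,"y":-0.0035,"z":0,"wx":0,"wy":0,"wz":0},{"x":-0.0021,"y":-0.007,"z":0,"wx":0,"wy":0,"wz":0},{"x":-0.0034,"y":-0.0104,"z":0,"wx":0,"wy":0,"wz":0},{"x":-0.0047,"y":-0.0138,"z":0,"wx":0,"wy":0,"wz":0},{"x":-0.006,"y":-0.0172,"z":0,"wx":0,"wy":0,"wz":0},{"x":-0.0073,"y":-0.0206,"z":0,"wx":0,"wy":0,"wz":0},{"x":-0.0086,"y":-0.024,"z":0,"wx":0,"wy":0,"wz":0},{"x":-0.0099,"y":-0.0273,"z":0,"wx":0,"wy":0,"wz":0},{"x":-0.0112,"y":-0.0307,"z":0,"wx":0,"wy":0,"wz":0},{"x":-0.0126,"y":-0.0341,"z":0,"wx":0,"wy":0,"wz":0},{"x":-0.0139,"y":-0.0375,"z":0,"wx":0,"wy":0,"wz":0},{"x":-0.0139,"y":-0.0375,"z":0,"wx":0,"wy":0,"wz":0}]'
python3 -c "from h import *;sf(3)"; cp cmd.json cmd.bak; python3 plan.py -4.7 0.6 1.0 249 9
```

```text
-0.0007 -0.0036
-0.0021 -0.0070
-0.0034 -0.0104
-0.0047 -0.0138
-0.0060 -0.0172
-0.0073 -0.0206
-0.0087 -0.0240
-0.0100 -0.0274
-0.0113 -0.0308
-0.0126 -0.0341
-0.0139 -0.0375
cmd [ -8.04 -36.39]
time_s: 28.43
tool_pos: [0.5289, -0.1672, 0.0909]
ee_rot: [-3.141, 0.0, 1.742]
force: [0.2, 3.1, 0.2]
finger_gap: 0.0142
gripper_force: 30.0
t 28.58 mag xy -8.29 -36.01 z 90.89 | Fm 0.53 2.25 | Ff 0.78 2.46 z 1.95
-0.0013 -0.0033
-0.0026 -0.0067
-0.0039 -0.0100
-0.0052 -0.0133
-0.0065 -0.0166
-0.0078 -0.0199
-0.0090 -0.0232
-0.0103 -0.0265
-0.0116 -0.0299
cmd [-24.07 -36.38]
```

```bash
python3 -m inch '[{"x":-0.0013,"y":-0.0033,"z":0,"wx":0,"wy":0,"wz":0},{"x":-0.0026,"y":-0.0067,"z":0,"wx":0,"wy":0,"wz":0},{"x":-0.0039,"y":-0.01,"z":0,"wx":0,"wy":0,"wz":0},{"x":-0.0052,"y":-0.0133,"z":0,"wx":0,"wy":0,"wz":0},{"x":-0.0065,"y":-0.0166,"z":0,"wx":0,"wy":0,"wz":0},{"x":-0.0078,"y":-0.0199,"z":0,"wx":0,"wy":0,"wz":0},{"x":-0.009,"y":-0.0232,"z":0,"wx":0,"wy":0,"wz":0},{"x":-0.0103,"y":-0.0265,"z":0,"wx":0,"wy":0,"wz":0},{"x":-0.0116,"y":-0.0299,"z":0,"wx":0,"wy":0,"wz":0},{"x":-0.0116,"y":-0.0299,"z":0,"wx":0,"wy":0,"wz":0}]'
python3 -c "from h import *;sf(3)"; cp cmd.json cmd.bak; python3 plan.py -4.9 0.6 1.0 261 8
```

```text
time_s: 29.42
tool_pos: [0.5151, -0.1755, 0.0909]
ee_rot: [-3.141, 0.0, 1.742]
force: [-0.0, 2.2, 0.7]
finger_gap: 0.0141
gripper_force: 30.0
t 29.57 mag xy -24.43 -36.04 z 90.89 | Fm -0.02 1.70 | Ff -0.39 1.34 z 1.53
-0.0013 -0.0032
-0.0022 -0.0061
-0.0031 -0.0091
-0.0039 -0.0120
-0.0045 -0.0151
-0.0050 -0.0181
-0.0053 -0.0212
-0.0056 -0.0242
cmd [-36.36 -34.6 ]
```

```bash
echo '{"c":[-24.4,-36.4],"s":249.1}'>cmd.json; python3 plan.py -4.9 0.4 1.1 260 7
```

```text
-0.0016 -0.0027
-0.0027 -0.0057
-0.0035 -0.0088
-0.0043 -0.0119
-0.0049 -0.0151
-0.0054 -0.0182
-0.0057 -0.0214
cmd [-35.41 -35.18]
```

```bash
python3 -m inch '[{"x":-0.0016,"y":-0.0027,"z":0,"wx":0,"wy":0,"wz":0},{"x":-0.0027,"y":-0.0057,"z":0,"wx":0,"wy":0,"wz":0},{"x":-0.0035,"y":-0.0088,"z":0,"wx":0,"wy":0,"wz":0},{"x":-0.0043,"y":-0.0119,"z":0,"wx":0,"wy":0,"wz":0},{"x":-0.0049,"y":-0.0151,"z":0,"wx":0,"wy":0,"wz":0},{"x":-0.0054,"y":-0.0182,"z":0,"wx":0,"wy":0,"wz":0},{"x":-0.0057,"y":-0.0214,"z":0,"wx":0,"wy":0,"wz":0},{"x":-0.0057,"y":-0.0214,"z":0,"wx":0,"wy":0,"wz":0}]'
python3 -c "from h import *;sf(3)"; cp cmd.json cmd.bak; python3 plan.py -4.9 0.4 1.1 271 7
```

```text
time_s: 30.23
tool_pos: [0.5054, -0.1797, 0.0909]
ee_rot: [-3.141, -0.0, 1.742]
force: [0.6, 3.9, 1.9]
finger_gap: 0.0144
gripper_force: 30.0
t 30.38 mag xy -34.88 -34.58 z 90.93 | Fm 1.79 2.26 | Ff 1.84 3.04 z 1.60
-0.0002 -0.0033
-0.0003 -0.0065
-0.0002 -0.0097
0.0000 -0.0130
0.0004 -0.0162
0.0009 -0.0194
0.0016 -0.0226
cmd [-45.65 -30.34]
```

```bash
python3 -m inch '[{"x":-0.0002,"y":-0.0033,"z":0,"wx":0,"wy":0,"wz":0},{"x":-0.0002,"y":-0.0065,"z":0,"wx":0,"wy":0,"wz":0},{"x":-0.0001,"y":-0.0097,"z":0,"wx":0,"wy":0,"wz":0},{"x":0.0001,"y":-0.013,"z":0,"wx":0,"wy":0,"wz":0},{"x":0.0005,"y":-0.0162,"z":0,"wx":0,"wy":0,"wz":0},{"x":0.001,"y":-0.0194,"z":0,"wx":0,"wy":0,"wz":0},{"x":0.0016,"y":-0.0226,"z":0,"wx":0,"wy":0,"wz":0},{"x":0.0016,"y":-0.0226,"z":0,"wx":0,"wy":0,"wz":0}]'
python3 -c "from h import *;sf(3)"; cp cmd.json cmd.bak; python3 plan.py -4.9 0.4 1.1 282 7
```

```text
time_s: 31.05
tool_pos: [0.4942, -0.1808, 0.091]
ee_rot: [3.142, 0.0, 1.742]
force: [0.8, 3.4, 0.6]
finger_gap: 0.0143
gripper_force: 30.0
t 31.20 mag xy -45.09 -29.79 z 90.95 | Fm 2.61 1.58 | Ff 2.76 1.27 z 0.93
0.0007 -0.0031
0.0017 -0.0062
0.0027 -0.0093
0.0039 -0.0123
0.0052 -0.0152
0.0067 -0.0181
0.0082 -0.0210
cmd [-53.95 -22.71]
```

```bash
python3 -m inch '[{"x":0.0008,"y":-0.0031,"z":0,"wx":0,"wy":0,"wz":0},{"x":0.0017,"y":-0.0062,"z":0,"wx":0,"wy":0,"wz":0},{"x":0.0027,"y":-0.0093,"z":0,"wx":0,"wy":0,"wz":0},{"x":0.0039,"y":-0.0123,"z":0,"wx":0,"wy":0,"wz":0},{"x":0.0052,"y":-0.0152,"z":0,"wx":0,"wy":0,"wz":0},{"x":0.0067,"y":-0.0181,"z":0,"wx":0,"wy":0,"wz":0},{"x":0.0082,"y":-0.021,"z":0,"wx":0,"wy":0,"wz":0},{"x":0.0082,"y":-0.021,"z":0,"wx":0,"wy":0,"wz":0}]'
python3 -c "from h import *;sf(3)"; cp cmd.json cmd.bak; python3 plan.py -4.9 0.4 1.1 293 7
```

```text
time_s: 31.87
tool_pos: [0.4831, -0.1784, 0.091]
ee_rot: [-3.141, 0.0, 1.742]
force: [3.2, 2.5, 1.3]
finger_gap: 0.0146
gripper_force: 30.0
t 32.02 mag xy -53.41 -22.07 z 90.93 | Fm 2.98 0.84 | Ff 2.87 0.39 z 1.25
0.0017 -0.0027
0.0035 -0.0054
0.0055 -0.0080
0.0075 -0.0105
0.0096 -0.0130
0.0119 -0.0153
0.0142 -0.0175
cmd [-59.53 -12.92]
```

```bash
python3 -m inch '[{"x":0.0017,"y":-0.0027,"z":0,"wx":0,"wy":0,"wz":0},{"x":0.0035,"y":-0.0054,"z":0,"wx":0,"wy":0,"wz":0},{"x":0.0055,"y":-0.008,"z":0,"wx":0,"wy":0,"wz":0},{"x":0.0075,"y":-0.0105,"z":0,"wx":0,"wy":0,"wz":0},{"x":0.0096,"y":-0.013,"z":0,"wx":0,"wy":0,"wz":0},{"x":0.0119,"y":-0.0153,"z":0,"wx":0,"wy":0,"wz":0},{"x":0.0142,"y":-0.0175,"z":0,"wx":0,"wy":0,"wz":0},{"x":0.0142,"y":-0.0175,"z":0,"wx":0,"wy":0,"wz":0}]'
python3 -c "from h import *;sf(3)"; cp cmd.json cmd.bak; python3 plan.py -4.9 0.4 1.1 306 8
```

```text
time_s: 32.68
tool_pos: [0.4733, -0.1728, 0.0909]
ee_rot: [-3.141, -0.0, 1.742]
force: [4.1, 2.3, 0.4]
finger_gap: 0.0143
gripper_force: 30.0
t 32.83 mag xy -58.91 -12.18 z 90.91 | Fm 3.27 0.20 | Ff 3.27 -0.11 z 1.13
0.0026 -0.0022
0.0052 -0.0043
0.0079 -0.0063
0.0107 -0.0081
0.0136 -0.0098
0.0166 -0.0114
0.0196 -0.0128
0.0227 -0.0141
cmd [-61.98   0.21]
```

```bash
python3 -m inch '[{"x":0.0026,"y":-0.0021,"z":0,"wx":0,"wy":0,"wz":0},{"x":0.0052,"y":-0.0042,"z":0,"wx":0,"wy":0,"wz":0},{"x":0.0079,"y":-0.0061,"z":0,"wx":0,"wy":0,"wz":0},{"x":0.0107,"y":-0.0079,"z":0,"wx":0,"wy":0,"wz":0},{"x":0.0136,"y":-0.0096,"z":0,"wx":0,"wy":0,"wz":0},{"x":0.0166,"y":-0.0112,"z":0,"wx":0,"wy":0,"wz":0},{"x":0.0196,"y":-0.0126,"z":0,"wx":0,"wy":0,"wz":0},{"x":0.0227,"y":-0.0139,"z":0,"wx":0,"wy":0,"wz":0},{"x":0.0227,"y":-0.0139,"z":0,"wx":0,"wy":0,"wz":0},{"x":0.0227,"y":-0.0139,"z":0,"wx":0,"wy":0,"wz":0},{"x":0.0227,"y":-0.0139,"z":0,"wx":0,"wy":0,"wz":0}]'
python3 -c "from h import *;sf(4)"
```

```text
time_s: 33.75
tool_pos: [0.4646, -0.1627, 0.0909]
ee_rot: [-3.141, -0.0, 1.742]
force: [4.1, 1.2, 1.5]
finger_gap: 0.0143
gripper_force: 30.0
t 33.95 mag xy -61.20 0.89 z 90.89 | Fm 3.45 -1.02 | Ff 4.07 -1.06 z 1.05
```

The lap is closed. Now back off the wall, lift, and read the pose.

```bash
python3 -m inch '[{"x":0.0022,"y":0.0056,"z":0,"wx":0,"wy":0,"wz":0},{"x":0.0022,"y":0.0056,"z":-0.03,"wx":0,"wy":0,"wz":0},{"x":0.0022,"y":0.0056,"z":-0.09,"wx":0,"wy":0,"wz":0},{"x":0.0022,"y":0.0056,"z":-0.15,"wx":0,"wy":0,"wz":0},{"x":0.0022,"y":0.0056,"z":-0.21,"wx":0,"wy":0,"wz":0},{"x":0.0022,"y":0.0056,"z":-0.26,"wx":0,"wy":0,"wz":0},{"x":0.0022,"y":0.0056,"z":-0.26,"wx":0,"wy":0,"wz":0},{"x":0.0022,"y":0.0056,"z":-0.26,"wx":0,"wy":0,"wz":0},{"x":0.0022,"y":0.0056,"z":-0.26,"wx":0,"wy":0,"wz":0}]'
cat > go.py <<'E'
from h import *
T=tool();d=T[:3,:3].T@(np.array([.5801,.2530,.2200])-T[:3,3]);print((d/.5).round(4),T[:3,3].round(4))
E
python3 go.py
```

```text
time_s: 34.7
tool_pos: [0.4655, -0.1614, 0.2196]
ee_rot: [-3.138, -0.001, 1.741]
force: [0.1, -0.9, -0.6]
finger_gap: 0.0138
gripper_force: 30.0
[ 0.7779  0.3667 -0.0011] [ 0.4655 -0.1614  0.2196]
```

```bash
python3 -m inch '[{"x":0.04,"y":0.02,"z":0,"wx":0,"wy":0,"wz":0},{"x":0.1,"y":0.047,"z":0,"wx":0,"wy":0,"wz":0},{"x":0.165,"y":0.078,"z":0,"wx":0,"wy":0,"wz":0},{"x":0.23,"y":0.108,"z":0,"wx":0,"wy":0,"wz":0},{"x":0.295,"y":0.139,"z":0,"wx":0,"wy":0,"wz":0},{"x":0.36,"y":0.17,"z":0,"wx":0,"wy":0,"wz":0},{"x":0.425,"y":0.2,"z":0,"wx":0,"wy":0,"wz":0},{"x":0.49,"y":0.231,"z":0,"wx":0,"wy":0,"wz":0},{"x":0.555,"y":0.262,"z":0,"wx":0,"wy":0,"wz":0},{"x":0.62,"y":0.292,"z":0,"wx":0,"wy":0,"wz":0},{"x":0.68,"y":0.32,"z":0,"wx":0,"wy":0,"wz":0},{"x":0.73,"y":0.344,"z":0,"wx":0,"wy":0,"wz":0},{"x":0.765,"y":0.36,"z":0,"wx":0,"wy":0,"wz":0},{"x":0.7779,"y":0.3667,"z":0,"wx":0,"wy":0,"wz":0},{"x":0.7779,"y":0.3667,"z":0,"wx":0,"wy":0,"wz":0},{"x":0.7779,"y":0.3667,"z":0,"wx":0,"wy":0,"wz":0},{"x":0.7779,"y":0.3667,"z":0,"wx":0,"wy":0,"wz":0},{"x":0.7779,"y":0.3667,"z":0,"wx":0,"wy":0,"wz":0}]'
python3 go.py
python3 - <<'E'
from h import *
def c(i,x,y,w,h):return cv2.resize(i[y:y+h,x:x+w,::-1],(400,300),interpolation=cv2.INTER_CUBIC)
cv2.imwrite("pics/m3.png",np.hstack([c(cams.capture("scene"),380,190,120,90),c(cams.capture("side"),224,125,120,90)]))
E
```

```text
time_s: 36.2
tool_pos: [0.5818, 0.2507, 0.2205]
ee_rot: [-3.141, 0.002, 1.739]
force: [0.1, 0.1, -0.3]
finger_gap: 0.0145
gripper_force: 30.0
[ 0.0052 -0.0026  0.001 ] [0.5818 0.2507 0.2205]
```

View pics/m3.png

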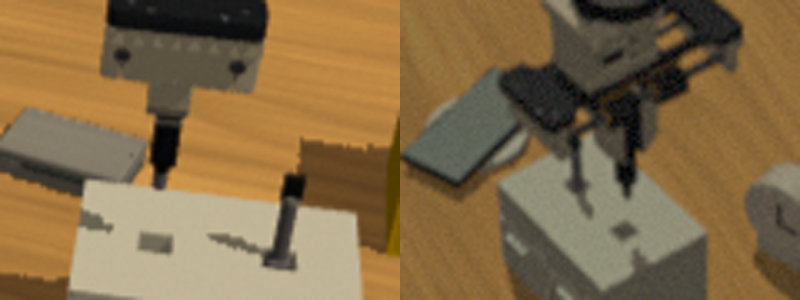

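The pen hangs upright over the empty well: tip at (160,187), well at (155,242) in the scene tile. Centre it and lower in stages.

```bash
python3 -m inch '[{"x":0.0052,"y":-0.0026,"z":0,"wx":0,"wy":0,"wz":-0.002},{"x":0.0052,"y":-0.0026,"z":0,"wx":0,"wy":0,"wz":-0.002},{"x":0.0052,"y":-0.0026,"z":0,"wx":0,"wy":0,"wz":-0.002},{"x":0.0052,"y":-0.0026,"z":0.03,"wx":0,"wy":0,"wz":-0.002},{"x":0.0052,"y":-0.0026,"z":0.06,"wx":0,"wy":0,"wz":-0.002},{"x":0.0052,"y":-0.0026,"z":0.08,"wx":0,"wy":0,"wz":-0.002},{"x":0.0052,"y":-0.0026,"z":0.09,"wx":0,"wy":0,"wz":-0.002},{"x":0.0052,"y":-0.0026,"z":0.1,"wx":0,"wy":0,"wz":-0.002},{"x":0.0052,"y":-0.0026,"z":0.11,"wx":0,"wy":0,"wz":-0.002},{"x":0.0052,"y":-0.0026,"z":0.11,"wx":0,"wy":0,"wz":-0.002},{"x":0.0052,"y":-0.0026,"z":0.11,"wx":0,"wy":0,"wz":-0.002}]'
python3 -c "from h import *;sf(3)"; python3 go.py
```

```text
time_s: 37.22
tool_pos: [0.5801, 0.2556, 0.1661]
ee_rot: [3.142, -0.0, 1.745]
force: [0.4, 0.9, -0.5]
finger_gap: 0.0142
gripper_force: 30.0
t 37.37 mag xy 253.94 299.83 z 166.58 | Fm -0.00 -0.03 | Ff 0.52 0.24 z -0.23
[-0.0052 -0.0014 -0.1069] [0.5804 0.2557 0.1666]
```

```bash
python3 -m inch '[{"x":-0.0052,"y":-0.0010,"z":0,"wx":0,"wy":0,"wz":0.002},{"x":-0.0052,"y":-0.001,"z":0,"wx":0,"wy":0,"wz":0.002},{"x":-0.0052,"y":-0.001,"z":0.008,"wx":0,"wy":0,"wz":0.002},{"x":-0.0052,"y":-0.001,"z":0.016,"wx":0,"wy":0,"wz":0.002},{"x":-0.0052,"y":-0.001,"z":0.024,"wx":0,"wy":0,"wz":0.002},{"x":-0.0052,"y":-0.001,"z":0.032,"wx":0,"wy":0,"wz":0.002},{"x":-0.0052,"y":-0.001,"z":0.032,"wx":0,"wy":0,"wz":0.002},{"x":-0.0052,"y":-0.001,"z":0.032,"wx":0,"wy":0,"wz":0.002}]'
python3 -c "from h import *;sf(3)"; python3 go.py
```

```text
time_s: 38.03
tool_pos: [0.5796, 0.2527, 0.1493]
ee_rot: [-3.141, 0.0, 1.742]
force: [0.2, -0.8, 0.5]
finger_gap: 0.0142
gripper_force: 30.0
t 38.18 mag xy 252.29 297.62 z 150.08 | Fm -0.07 -0.04 | Ff 0.73 -0.45 z -0.43
[ 1.000e-04  1.000e-04 -1.398e-01] [0.5801 0.253  0.1501]
```

No side force. I'll lower to just above the seat (TCP 0.137), then open, and rise clear.

```bash
python3 -m inch '[{"x":0,"y":0,"z":0.008,"wx":0,"wy":0,"wz":0},{"x":0,"y":0,"z":0.016,"wx":0,"wy":0,"wz":0},{"x":0,"y":0,"z":0.022,"wx":0,"wy":0,"wz":0},{"x":0,"y":0,"z":0.0265,"wx":0,"wy":0,"wz":0},{"x":0,"y":0,"z":0.0265,"wx":0,"wy":0,"wz":0},{"x":0,"y":0,"z":0.0265,"wx":0,"wy":0,"wz":0}]'
python3 -c "from h import *;sf(3)"
```

```text
time_s: 38.68
tool_pos: [0.5799, 0.2529, 0.1365]
ee_rot: [-3.141, -0.0, 1.742]
force: [-0.3, 0.1, -0.6]
finger_gap: 0.0143
gripper_force: 30.0
t 38.83 mag xy 252.09 297.58 z 136.61 | Fm -0.12 -0.06 | Ff -0.01 -0.31 z -0.14
```

```bash
python3 -m inch '[{"x":0,"y":0,"z":0,"wx":0,"wy":0,"wz":0},{"x":0,"y":0,"z":0,"wx":0,"wy":0,"wz":0},{"x":0,"y":0,"z":0,"wx":0,"wy":0,"wz":0},{"x":0,"y":0,"z":0,"wx":0,"wy":0,"wz":0},{"x":0,"y":0,"z":0,"wx":0,"wy":0,"wz":0},{"x":0,"y":0,"z":0,"wx":0,"wy":0,"wz":0},{"x":0,"y":0,"z":0,"wx":0,"wy":0,"wz":0},{"x":0,"y":0,"z":0,"wx":0,"wy":0,"wz":0},{"x":0,"y":0,"z":-0.03,"wx":0,"wy":0,"wz":0},{"x":0,"y":0,"z":-0.08,"wx":0,"wy":0,"wz":0},{"x":0,"y":0,"z":-0.14,"wx":0,"wy":0,"wz":0},{"x":0,"y":0,"z":-0.2,"wx":0,"wy":0,"wz":0},{"x":0,"y":0,"z":-0.2,"wx":0,"wy":0,"wz":0},{"x":0,"y":0,"z":-0.2,"wx":0,"wy":0,"wz":0},{"x":0,"y":0,"z":-0.2,"wx":0,"wy":0,"wz":0}]' 0.3
python3 - <<'E'
from h import *
def c(i,x,y,w,h):return cv2.resize(i[y:y+h,x:x+w,::-1],(400,300),interpolation=cv2.INTER_CUBIC)
cv2.imwrite("pics/m4.png",np.hstack([c(cams.capture("scene"),380,190,120,90),c(cams.capture("side"),224,125,120,90)]))
E
```

```text
time_s: 40.08
tool_pos: [0.5798, 0.2525, 0.2364]
ee_rot: [-3.141, 0.0, 1.742]
force: [-0.5, 0.2, -0.1]
finger_gap: 0.0638
gripper_force: 0.0
```

View pics/m4.png

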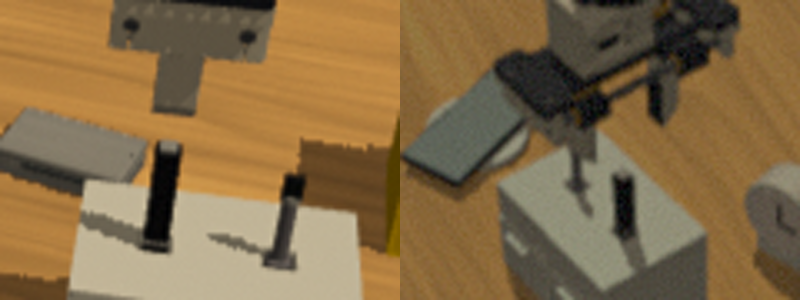

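The pen stands upright in its own well (scene tile: foot at (155,245), top at (167,147)). The gripper is clear and the brush is untouched.

```bash
python3 -c "from workcell import robot;print(robot.close_job())"
```

```text
the job is handed in; nothing more can be done
None
```

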